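Unlock the medicine box with its key

TASK

Unlock the white medicine box: take the orange-headed key from its wooden stand, put it fully into the keyhole in the box's sloping top, turn it clockwise to its stop so that the drawer springs open, and turn it back home. Then draw the key out, put it back upright in its stand and leave the drawer standing open. Do not disturb the jars, bottles, pot, mug and salt shaker round about.

Things in the scene. Friction and masses are not known exactly. Their poses are not given: they have to be found in the camera images.
- medbox_face (a point): Middle of the sloping face; axes as medbox. A brass plate 50 up-slope x 70 wide lies on the face, top 4 mm out along the normal. Its keyhole, axis along the normal, is a slot 18.5 long up-slope, 7.5 across, bevels 1.5. It is level with this point but up to 8 mm to either side along y, not shown by this reading: look or feel for it. The key's tip stops on the bare plate but sinks into the slot
- barrel (a joint): Lock barrel under the plate, turned by the key about the keyhole's axis, rad: 0 is home (the key goes in and out only there), grows clockwise as seen looking at the face, hard stop at 1.30. It turns stiffly (0.05 N m) and stays where left. The key has 0.15 to 0.2 rad of play in it either way. Between 1.05 and 1.2 the drawer is let go
- drawer (a joint): Drawer in the lower front of the box, blue front 130 x 43; m, 0 is shut, a spring drives it out to 0.03 towards the front (box's -x) when the lock lets it go. The front needs no touching
- drawer_front (a point): Middle of the drawer's blue front
- key_mid (a point): Half-way up the 68 mm key; z points from tip to head, x along the width of bit and head; a half turn about z makes no difference. Neck 6 round; flat steel bit 16 wide (x), 5 thick (y), 22 long, tip 34 mm below this point, last 3 mm tapered to 13.5 x 3. Fully in, the head's underside (30 mm above the tip) rests on the brass plate
- keystand_top (a point): Mouth of the slot in the key stand: a fixed light wooden block, 60 (x) by 50 (y) by 38 high, this point in the middle of its top. The slot is 22 (x) by 10 (y), 34 deep, with 2 mm bevels; the key stands in it with its head on the block
- key_head (a point): Middle of the key's orange head, 15 mm above key_mid, same axes. The head is 36 wide (x), 10 thick (y), 38 high; grip it across its thickness, with the fingertips not below its underside
- vitamin_blue: White jar with blue cap, 44 round, 75 high; origin under its middle. Leave it alone
- vitamin_purple: White bottle with purple cap, 52 round, 105 high; origin under its middle. Leave it alone
- vitamin_white: White capped jar, 54 round, 95 high; origin under its middle. Leave it alone
- mug: White patterned mug, 92 x 127 x 95; origin under its middle. Leave it alone
- balm: Low round pot, 91 round, 44 high; origin under its middle. Leave it alone
- shaker: Salt shaker, 44 round, 90 high; origin under its middle. Leave it alone
- medbox: White medicine box, fixed, 170 wide (y), 150 deep (x), 62 high in front, 102 at the back; origin under its middle, x points level to its back, z up. The top face rises to the back at 15 degrees: outward normal (-0.259, 0, 0.966), up-slope direction (0.966, 0, 0.259) in this frame
- key: The key, about 50 g, origin at its tip. It starts upright in the stand, its head resting on the stand's top
There are look-alikes about, which are no part of the job. What is meant by the key is not black, and is the smaller of those in its own colour.

How it is judged:
By the outcome, as a careful person would: the job done as asked, in the order asked, and still so for the second after the job is handed in, with the robot touching nothing.
It also fails if it takes over 67 s, if anything falls off the work surface, if the arm or the gripper's body presses on something with over 40 N, if the wrist force passes 120 N, or if a joint passes its speed limit or range.

ROBOT

A 6-joint arm with a two-finger parallel gripper is mounted at the origin on a cart in front of the work surface, level with it; the furniture and walls round the work are solid. World frame = base frame: x ahead of the robot, y to its left, z up, the work surface at z = 0. Lengths are in mm, angles in rad, forces in N, time in s.
With the tool pointing down it reaches from about 375 to 975 mm from the base axis. Payload 3.8 kg.
Tool frame: the origin (TCP) lies at the very end of the fingers, on their centre line; the grasp point (between the pads) lies behind it (ctrl.hold_point_z is the z of the grasp point in the tool frame, in mm); z points along the fingers, x is the direction in which the jaws open and shut, and the axes are right-handed (so a half turn about z gives the same grasp; the last joint's range is limited). The gripper opens to 85 mm and grips with 20 to 120 N. Pads are 22 mm wide; open, the fingers measure 114 mm over their backs; the gripper's body (76 mm by 85 mm) begins 54 mm behind the grasp point. The pads swing forward as they close: fully open they stand 13 mm farther back than shut.
Start: joints at [-1.366, 0.264, 1.604, -0, 1.274, -0.037], TCP at [161.624, -655.359, 231.28] pointing down, gripper open.
Joint ranges: [-2.63, 2.63], [-0.94, 2.18], [0.31, 2.57], [-1.31, 4.45], [0, 2.66], [-2.55, 2.55]. Speed limits (rad/s): [2.57, 2.57, 3.14, 3.14, 3.14, 3.14].

INTERFACE

Orientations are given as a 3x3 rotation matrix whose columns are the frame's x, y, z axes.
In Python, from workcell import ctrl gives the robot as it stands.
- The arm moves only by the shell command python3 -m crank 'ROWS' [FORCE]. ROWS is JSON, a list of rows, each a list of 7 numbers: the shift along the tool's x, y, z in cm, then the turn, a rotation vector about the tool's x, y, z in degrees, then the finger opening in cm, from 0 to 8.54. In form: [[dx, dy, dz, wx, wy, wz, fingers], ...]. A call has 1 to 12 rows; each row shifts and turns the commanded pose from where the row before left it, along the tool's axes as they then stand; what a row does not reach is not made up. A row lasts 1/12 s, in which the tool goes at most 41.7 mm and 7.16 degrees, less where a joint would pass 70% of its speed; a pose out of reach is approached as far as the arm can. A call with a gripper value outside its range is refused whole. The fingers move at their own pace and stop on an object; FORCE is the grip in N (left out, the last holds). Time passes only in rows, so rows that do not move let the fingers close. It gives the time, the measured TCP pose, the force and the opening at its end, in the units of the state.
- ctrl.state(): the state, without advancing time (a new reading comes with each control period).
- ctrl.camera(name): name is "side" or "top"; returns a dict with "img" (400x640x3 uint8, red, green, blue), "range_z" (400x640 float32, mm along the optical axis (not along the pixel's ray), 0 where there is no reading), "fx", "fy", "cx", "cy" (pixels), "R" (3x3) and "t" (3): a world point X has camera coordinates R X + t. Camera axes: x right, y down, z forward; pixel columns grow to the right and rows downward; lengths in mm; the calibration is good to about 2 mm. A picture is of the moment at which its call begins.
- ctrl.close_job(): hands the job in, once; it reports no verdict.
Trained networks look in a picture, given as the dict that the camera call returned (one of the last four; its "shot" number tells which), for a name from the list of things; names that differ only in an ending like _2 or _b are one class to them, and where a whole thing is asked for, a point or a joint stands for the part that bears it (a point fixed in the world has none). Each returns a list of dicts, best first, with "p" (0 to 1); they miss things now and then, are a little off and sometimes report something else, mostly with a low value. They report only what shows in the picture. A call takes as long as a camera call. They do not tell look-alikes from the thing itself.
- ctrl.look_for(picture, target): "centre" ([row, column] in pixels, amid what is visible of it).
- ctrl.pinpoint(picture, target): "centre" ([row, column] in pixels: a listed point, or the origin of a listed thing).
The state is a dict: "t": time; "qpos": joint angles; "qvel": joint speeds; "tau": joint torques, N m; "tcp_pos": TCP position; "tool_rot": TCP orientation; "contact_force": force on the tool from outside, world axes, zero at the start; "moment": the same for the moment, N m; "width": opening from 0.0 (shut) to 1.0 (fully open).
Only numpy, scipy, OpenCV 4.12 (cv2) and the standard library are available. Lean on these libraries where they do the work, as an engineer would, in place of code of your own. Each camera call takes 0.05 s, during which the arm holds its last target.

## Working session

There is one attempt and no reset: what is moved stays moved. The work goes in short steps, Python scripts to look and compute and a shell command to move; the robot and the scene stay as the last step left them, time stands still between calls to the robot, and variables do not carry over. Pictures are saved under pics/ and viewed, and the job is handed in when it is done.

```bash
ls; mkdir -p pics; cat > h.py <<'E'
import numpy as np, cv2
from workcell import ctrl
def save(p,name,crop=None,scale=1):
    im=p["img"][:,:,::-1].copy()
    if crop: r0,r1,c0,c1=crop; im=im[r0:r1,c0:c1]
    if scale!=1: im=cv2.resize(im,None,fx=scale,fy=scale,interpolation=cv2.INTER_CUBIC)
    cv2.imwrite("pics/"+name,im)
def w(p,r,c,z=None):
    d=p["range_z"][int(round(r)),int(round(c))] if z is None else z
    x=np.array([(c-p["cx"])/p["fx"]*d,(r-p["cy"])/p["fy"]*d,d])
    return p["R"].T@(x-p["t"])
def plane(p,r,c,zw):
    ray=p["R"].T@np.array([(c-p["cx"])/p["fx"],(r-p["cy"])/p["fy"],1]); o=-p["R"].T@p["t"]
    return o+ray*(zw-o[2])/ray[2]
def proj(p,X):
    q=p["R"]@np.asarray(X,float)+p["t"]; return [q[1]/q[2]*p["fy"]+p["cy"],q[0]/q[2]*p["fx"]+p["cx"]]
E
cat > a.py <<'E'
from h import *
np.set_printoptions(precision=1,suppress=True)
for n in ("side","top"):
    p=ctrl.camera(n); save(p,n+"0.png")
    print(n,p["fx"],"cam at",-p["R"].T@p["t"],p["R"].round(3).tolist())
    for k in ("key_head","key_mid","keystand_top","medbox_face","drawer_front","medbox"):
        print(k,[(np.round(d["centre"],1).tolist(),round(d["p"],2),w(p,*d["centre"]).round(0).tolist()) for d in ctrl.pinpoint(p,k)[:4]])
print(ctrl.hold_point_z, ctrl.state())
E
python3 a.py
```

```text
pics
side 411.50240588868513 cam at [ 316.8 -977.3  720.4] [[0.975, -0.221, 0.009], [-0.111, -0.523, -0.845], [0.192, 0.823, -0.535]]
key_head [([233.1, 277.2], 0.85, [407.0, -139.0, 70.0]), ([229.0, 301.2], 0.64, [477.0, -99.0, 42.0]), ([254.2, 309.9], 0.44, [475.0, -225.0, 59.0]), ([169.6, 248.2], 0.24, [367.0, 338.0, 2.0])]
key_mid [([240.2, 276.8], 0.67, [405.0, -140.0, 48.0]), ([235.3, 302.0], 0.61, [479.0, -102.0, 22.0]), ([258.4, 310.0], 0.48, [475.0, -226.0, 47.0])]
keystand_top [([258.2, 314.1], 0.72, [485.0, -229.0, 48.0])]
medbox_face [([180.1, 316.0], 0.73, [557.0, 76.0, 85.0])]
drawer_front [([198.2, 292.1], 0.71, [484.0, 86.0, 23.0])]
medbox [([202.4, 315.9], 0.58, [542.0, 7.0, 51.0])]
top 463.53779863639556 cam at [ 304.8   -4.3 1739. ] [[0.014, -1.0, -0.004], [-0.992, -0.014, -0.126], [0.126, 0.005, -0.992]]
key_head [([211.1, 240.9], 0.73, [456.0, 306.0, 32.0]), ([205.2, 298.5], 0.71, [484.0, 94.0, 9.0]), ([184.2, 296.4], 0.71, [551.0, 99.0, 88.0]), ([225.6, 357.7], 0.62, [406.0, -123.0, 82.0])]
key_mid [([206.7, 349.4], 0.54, [475.0, -94.0, 63.0]), ([224.1, 356.8], 0.41, [411.0, -120.0, 81.0]), ([204.5, 381.7], 0.38, [488.0, -215.0, 35.0])]
keystand_top [([207.4, 383.4], 0.59, [473.0, -216.0, 76.0])]
medbox_face [([183.3, 297.1], 0.62, [559.0, 98.0, 58.0])]
drawer_front []
medbox [([185.9, 295.8], 0.97, [547.0, 101.0, 79.0])]
-18.700000000000003 {'t': 0.7, 'qpos': array([-1.4,  0.3,  1.6, -0. ,  1.3, -0. ]), 'qvel': array([ 0., -0.,  0., -0., -0., -0.]), 'tau': array([  0. , -51.5, -36.8,   0. ,   0. ,   0. ]), 'tcp_pos': array([ 161.6, -655.4,  231.3]), 'tool_rot': array([[ 0.2, -1. , -0. ],
       [-1. , -0.2, -0. ],
       [ 0. ,  0. , -1. ]]), 'contact_force': array([-0.8, -0.1,  0.3]), 'moment': array([ 0. , -0.1, -0. ]), 'width': 1.0024839912127548}
```

View images.

View pics/side0.png

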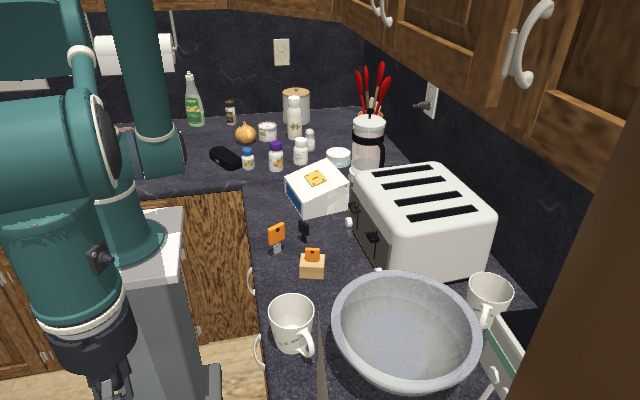

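View pics/top0.png

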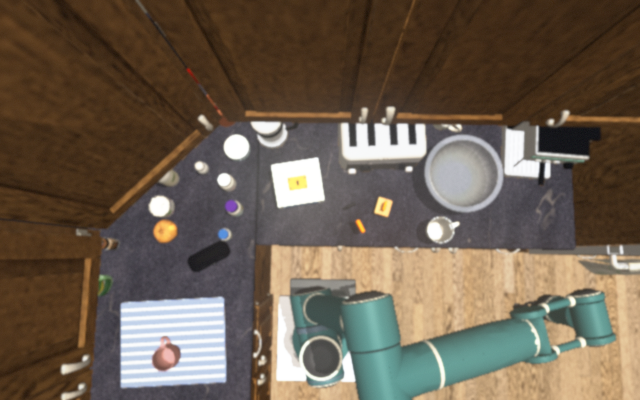

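```bash
python3 - <<'E'
import cv2
a=cv2.imread("pics/side0.png")[140:290,220:400]; cv2.imwrite("pics/side0z.png",cv2.resize(a,None,fx=4,fy=4,interpolation=cv2.INTER_CUBIC))
a=cv2.imread("pics/top0.png")[140:260,220:410]; cv2.imwrite("pics/top0z.png",cv2.resize(a,None,fx=4,fy=4,interpolation=cv2.INTER_CUBIC))
E
```

```text
(no output)
```

View pics/side0z.png

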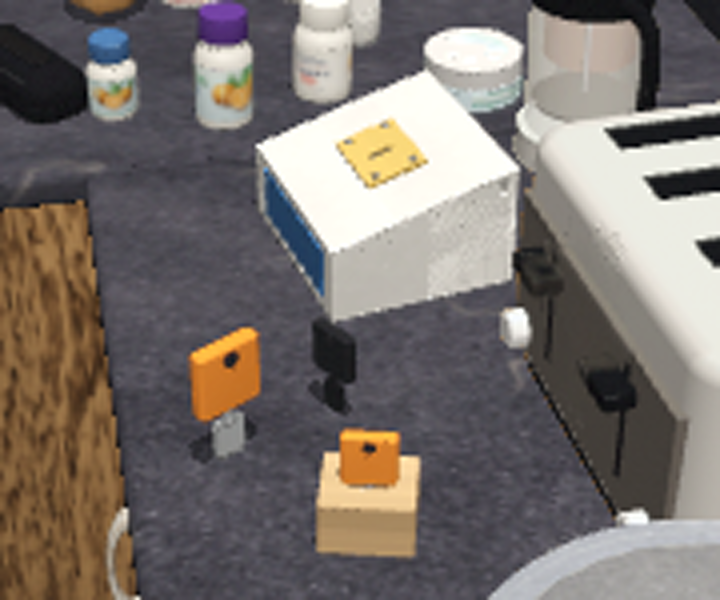

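View pics/top0z.png

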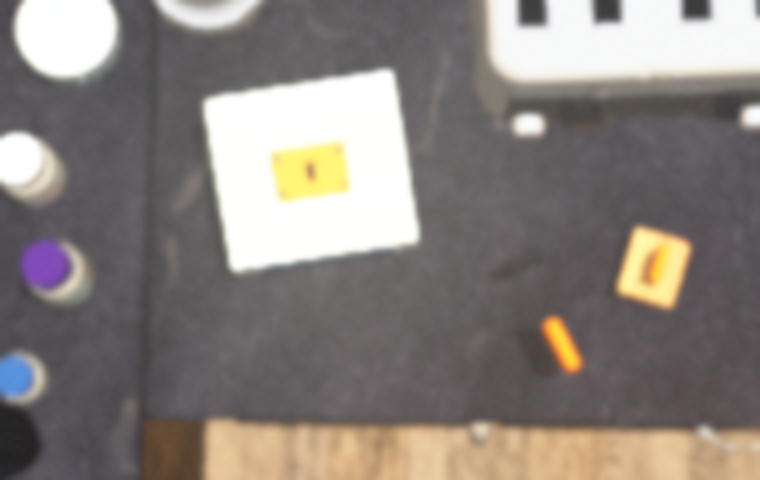

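```bash
cat > b.py <<'E'
from h import *
import pickle
np.set_printoptions(precision=1,suppress=True)
P={}
for n in ("side","top"):
    p=ctrl.camera(n); P[n]=p
pickle.dump(P,open("P0.pkl","wb"))
for n,win in (("side",(244,282,296,328)),("top",(192,220,370,398))):
    p=P[n]; r0,r1,c0,c1=win
    hsv=cv2.cvtColor(p["img"],cv2.COLOR_RGB2HSV)
    rr,cc=np.mgrid[r0:r1,c0:c1]; h=hsv[r0:r1,c0:c1].astype(int)
    X=np.array([w(p,r,c) for r,c in zip(rr.ravel(),cc.ravel())]).reshape(r1-r0,c1-c0,3)
    org=(h[...,0]<20)&(h[...,1]>190)&(h[...,2]>120)
    wood=(h[...,0]<25)&(h[...,1]>80)&(h[...,1]<=180)&(h[...,2]>120)
    print(n,org.sum(),wood.sum())
    tab=X[(h[...,1]<70)][:,2]; print("table z med",np.median(tab))
    O=X[org]; print("orange",np.median(O,0),np.percentile(O,[5,95],axis=0).tolist())
    W=X[wood]; T=W[W[:,2]>33]; print("wood top",len(T),np.median(T,0)); 
    print(cv2.minAreaRect(T[:,:2].astype(np.float32)))
    print(cv2.minAreaRect(O[O[:,2]>45][:,:2].astype(np.float32)), O[O[:,2]>45].mean(0))
E
python3 b.py
```

```text
side 138 530
table z med -0.7642393880845777
orange [ 479.5 -226.5   55.9] [[465.48233247623557, -230.9778177080932, 41.61992397558181], [493.7363048649253, -221.41023529438647, 72.48652308794699]]
wood top 263 [ 476.7 -232.2   37.1]
((387.11773681640625, -583.0006713867188), (798.7245483398438, 60.618133544921875), 75.55130767822266)
((478.56170654296875, -226.50070190429688), (7.190926551818848, 31.99385643005371), 76.38654327392578) [ 478.8 -226.5   59.4]
top 1 221
table z med -2.049744306326442
orange [ 474.6 -214.2   76. ] [[474.5621905698222, -214.18974633165408, 75.99669804668918], [474.5621905698222, -214.18974633165408, 75.99669804668918]]
wood top 112 [ 478.5 -218.2   39.3]
((481.63909912109375, -219.0594940185547), (49.116127014160156, 60.44370651245117), 74.39231872558594)
((474.56219482421875, -214.1897430419922), (0.0, 0.0), 0.0) [ 474.6 -214.2   76. ]
```

```bash
cat > fit.py <<'E'
from h import *
import pickle
from scipy.optimize import minimize
np.set_printoptions(precision=2,suppress=True)
S=8
def poly(p,V,win):
    r0,r1,c0,c1=win
    q=np.array([proj(p,v) for v in V]); pts=np.stack([(q[:,1]-c0+.5)*S,(q[:,0]-r0+.5)*S],1)
    m=np.zeros(((r1-r0)*S,(c1-c0)*S),np.uint8)
    hull=cv2.convexHull(pts.astype(np.float32))
    cv2.fillConvexPoly(m,np.round(hull*16).astype(np.int32),1,shift=4)
    return m
def sil(p,parts,win):
    m=None
    for V in parts:
        a=poly(p,V,win); m=a if m is None else m|a
    h,w_=m.shape
    return m.reshape(h//S,S,w_//S,S).mean((1,3))
def boxv(L,W,z0,z1):
    return np.array([[sx*L/2,sy*W/2,z] for sx in(-1,1) for sy in(-1,1) for z in(z0,z1)])
def place(V,x,y,a,z=0):
    c,s=np.cos(a),np.sin(a); return V@np.array([[c,-s,0],[s,c,0],[0,0,1]]).T+[x,y,z]
STAND=boxv(60,50,0,38); HEAD=boxv(36,10,38,76)
MED=np.array([[-75,s*85,0] for s in(-1,1)]+[[-75,s*85,62] for s in(-1,1)]+[[75,s*85,0] for s in(-1,1)]+[[75,s*85,102] for s in(-1,1)],float)
def fit(items,x0):
    # items: (p,mask,win,partsfun)
    def f(v):
        return sum(np.abs(sil(p,pf(v),win)-m).sum() for p,m,win,pf in items)
    sim=np.array([x0]+[np.add(x0,d) for d in ((6,0,0),(0,6,0),(0,0,.08))])
    r=minimize(f,x0,method="Nelder-Mead",options=dict(initial_simplex=sim,xatol=.02,fatol=.01,maxiter=400))
    return r.x,r.fun
def soft(img,win,bg,fg):
    pass
E
cat > c.py <<'E'
from fit import *
P=pickle.load(open("P0.pkl","rb"))
def comp(m,seed):
    n,l=cv2.connectedComponents(m.astype(np.uint8)); return (l==l[seed]).astype(float)
win={"side":(240,285,292,332),"top":(190,222,366,400)}
wb={"side":(150,225,275,360),"top":(150,215,262,332)}
its={};itb={}
for n in win:
    p=P[n]; hsv=cv2.cvtColor(p["img"],cv2.COLOR_RGB2HSV).astype(int)
    a,b,c,d=win[n]; h=hsv[a:b,c:d]; m=(h[...,1]>90)&(h[...,2]>80)&(h[...,0]<30)
    s=(262-a,312-c) if n=="side" else (208-a,378-c)
    M=comp(m,s); its[n]=(p,M,win[n],lambda v:[place(STAND,*v),place(HEAD,*v)])
    cv2.imwrite(f"pics/ms_{n}.png",cv2.resize((M*255).astype(np.uint8),None,fx=6,fy=6,interpolation=0))
    a,b,c,d=wb[n]; h=hsv[a:b,c:d]; m=(h[...,2]>115)|(h[...,1]>140)&(h[...,2]>75)
    s=(195-a,320-c) if n=="side" else (170-a,290-c)
    M=cv2.morphologyEx(comp(m,s),cv2.MORPH_CLOSE,np.ones((3,3))); itb[n]=(p,M,wb[n],lambda v:[place(MED,*v)])
    cv2.imwrite(f"pics/mb_{n}.png",cv2.resize((M*255).astype(np.uint8),None,fx=6,fy=6,interpolation=0))
for nm,it,x0 in (("stand",its,(481,-219,-.27)),("box",itb,(547,97,.15))):
    for k in (["side"],["top"],["side","top"]):
        x,f=fit([it[n] for n in k],x0); print(nm,k,x,"yaw deg",np.degrees(x[2]).round(1),f,[it[n][1].sum() for n in k])
E
python3 c.py; python3 - <<'E'
import cv2,numpy as np
L=[cv2.imread(f"pics/{k}.png") for k in("ms_side","ms_top","mb_side","mb_top")]
H=max(l.shape[0] for l in L); o=np.hstack([cv2.copyMakeBorder(l,0,H-l.shape[0],0,12,0,value=(0,0,255)) for l in L]); cv2.imwrite("pics/masks.png",cv2.resize(o,None,fx=.5,fy=.5))
E
```

```text
stand ['side'] [ 541.88 -197.43    0.02] yaw deg 1.0 897.5625 [np.float64(1147.0)]
stand ['top'] [ 522.64 -180.63   -0.8 ] yaw deg -45.8 642.953125 [np.float64(824.0)]
stand ['side', 'top'] [ 529.22 -175.27   -1.02] yaw deg -58.4 1585.453125 [np.float64(1147.0), np.float64(824.0)]
box ['side'] [559.07  94.54   0.17] yaw deg 9.6 854.265625 [np.float64(3744.0)]
box ['top'] [562.29  94.71   0.17] yaw deg 9.7 325.578125 [np.float64(2436.0)]
box ['side', 'top'] [559.98  95.25   0.17] yaw deg 9.6 1192.1875 [np.float64(3744.0), np.float64(2436.0)]
```

View pics/masks.png

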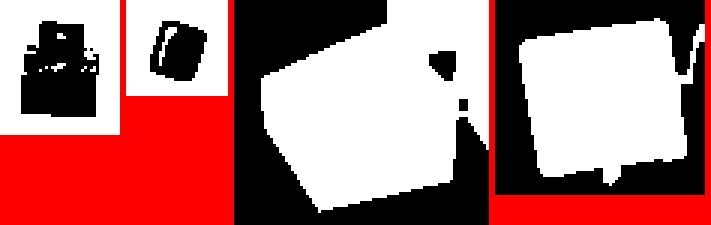

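```bash
python3 - <<'E'
from fit import *
P=pickle.load(open("P0.pkl","rb"))
p=P["side"];h=cv2.cvtColor(p["img"],cv2.COLOR_RGB2HSV)
for r in (250,260,262,266,272): print(r,[tuple(int(v) for v in h[r,c]) for c in range(296,328,3)])
p=P["top"];h=cv2.cvtColor(p["img"],cv2.COLOR_RGB2HSV)
for r in (200,207,213): print(r,[tuple(int(v) for v in h[r,c]) for c in range(370,398,2)])
p=P["side"];print("box edge", P["side"]["img"][195,278:360:3].tolist());print(P["side"]["img"][165:225:3,320].tolist());print(P["side"]["img"][180,338:360].max(1))
print(P["top"]["img"][170,262:335].max(1),P["top"]["img"][155:212,300].max(1))
E
```

```text
250 [(128, 26, 77), (128, 26, 78), (130, 19, 79), (14, 199, 197), (15, 202, 220), (14, 184, 175), (16, 194, 246), (17, 189, 255), (168, 33, 92), (129, 23, 77), (123, 30, 77)]
260 [(126, 27, 96), (132, 25, 102), (19, 93, 243), (16, 135, 214), (14, 203, 209), (15, 203, 212), (15, 205, 206), (14, 205, 206), (18, 92, 244), (18, 91, 244), (133, 29, 80)]
262 [(130, 25, 90), (11, 49, 141), (18, 91, 247), (18, 92, 248), (18, 91, 247), (18, 81, 227), (18, 96, 230), (18, 93, 239), (18, 90, 248), (18, 90, 246), (131, 27, 75)]
266 [(123, 32, 80), (17, 94, 177), (18, 96, 228), (18, 91, 241), (18, 93, 241), (18, 92, 241), (18, 93, 241), (18, 93, 241), (18, 93, 241), (18, 92, 242), (128, 25, 83)]
272 [(124, 21, 86), (15, 102, 148), (17, 106, 175), (17, 107, 174), (17, 106, 171), (17, 109, 171), (17, 108, 168), (17, 108, 167), (17, 111, 166), (17, 111, 158), (137, 19, 95)]
200 [(170, 16, 93), (167, 19, 92), (168, 14, 89), (16, 68, 105), (23, 110, 243), (27, 83, 255), (26, 89, 255), (23, 108, 254), (22, 121, 252), (22, 110, 250), (17, 116, 234), (11, 78, 138), (159, 19, 92), (162, 15, 87)]
207 [(167,
[... 1147 characters left out ...]
[188, 184, 176], [188, 184, 176], [147, 144, 143], [82, 82, 88], [81, 77, 85]]
[255 255 255 255 255 255 255 255 255 255 186  87 150 153 156 148 131 146
 176 200 212 222]
[ 95  94  94  92  92  94  91  93 116 195 250 255 255 255 255 255 255 255
 255 255 255 255 255 255 255 255 255 255 255 255 255 255 255 255 255 255
 255 255 255 255 255 255 255 255 255 255 255 255 255 255 255 255 255 255
 255 255 255 251 198 124 109 106 109 110 110 117 119 113 105 104 103 106
 104] [103 103 103 111 155 228 253 255 255 255 255 255 255 255 255 255 255 255
 255 255 255 255 255 255 255 255 255 255 255 255 255 255 255 255 254 255
 255 255 255 255 255 255 255 255 255 255 255 254 241 178 123 113 118 119
 121 118 116]
```

```bash
python3 - <<'E'
s=open('c.py').read()
s=s.replace("m=(h[...,1]>90)&(h[...,2]>80)&(h[...,0]<30)","m=((h[...,1]>60)&(h[...,0]<30)&(h[...,2]>(115 if n=='side' else 160)))")
s=s.replace("(262-a,312-c)","(268-a,312-c)").replace("m=(h[...,2]>115)|(h[...,1]>140)&(h[...,2]>75)","m=(h[...,2]>(140 if n=='side' else 175))|((h[...,1]>120)&(h[...,0]>95)&(h[...,0]<118))")
s=s.replace("M=comp(m,s); its","M=cv2.morphologyEx(comp(m,s),cv2.MORPH_CLOSE,np.ones((3,3))); its").replace("(150,225,275,360)","(150,225,275,350)")
s=s.replace("M=cv2.morphologyEx(comp(m,s),cv2.MORPH_CLOSE,np.ones((3,3))); itb","M=cv2.morphologyEx(comp(cv2.morphologyEx(m.astype(np.uint8),cv2.MORPH_CLOSE,np.ones((3,3))),s),cv2.MORPH_OPEN,np.ones((7,7))); itb")
open('c.py','w').write(s)
E
python3 c.py; python3 - <<'E'
import cv2,numpy as np
L=[cv2.imread(f"pics/{k}.png") for k in("ms_side","ms_top","mb_side","mb_top")]
H=max(l.shape[0] for l in L); o=np.hstack([cv2.copyMakeBorder(l,0,H-l.shape[0],0,12,0,value=(0,0,255)) for l in L]); cv2.imwrite("pics/masks2.png",cv2.resize(o,None,fx=.5,fy=.5))
E
```

```text
stand ['side'] [ 479.96 -222.35   -0.3 ] yaw deg -17.2 28.4375 [np.float64(721.0)]
stand ['top'] [ 482.79 -221.2    -0.27] yaw deg -15.7 25.40625 [np.float64(275.0)]
stand ['side', 'top'] [ 480.36 -222.     -0.3 ] yaw deg -17.1 66.421875 [np.float64(721.0), np.float64(275.0)]
box ['side'] [561.83  95.84   0.17] yaw deg 9.7 622.609375 [np.float64(3483.0)]
box ['top'] [563.67  96.03   0.16] yaw deg 9.0 84.9375 [np.float64(2132.0)]
box ['side', 'top'] [562.9   96.54   0.16] yaw deg 9.3 717.296875 [np.float64(3483.0), np.float64(2132.0)]
```

View pics/masks2.png

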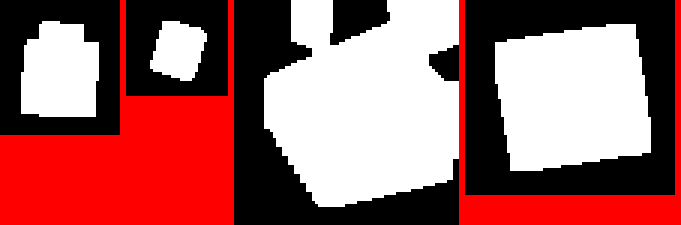

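```bash
cat > d.py <<'E'
from fit import *
P=pickle.load(open("P0.pkl","rb"))
it={}
wb={"side":(150,225,275,360),"top":(150,215,262,332)}
c0,s0=np.cos(.165),np.sin(.165)
for n in wb:
    p=P[n]; a,b,c,d=wb[n]; hsv=cv2.cvtColor(p["img"],cv2.COLOR_RGB2HSV).astype(int)[a:b,c:d]; h=hsv
    m=(h[...,2]>(140 if n=='side' else 175))|((h[...,1]>120)&(h[...,0]>95)&(h[...,0]<118))
    if n=="side":
        X=np.array([[w(p,r,q) for q in range(c,d)] for r in range(a,b)]); L=X-[562,96,0]
        u=L[...,0]*c0+L[...,1]*s0; v=-L[...,0]*s0+L[...,1]*c0
        m&=(abs(u)<83)&(abs(v)<93)
    m=cv2.morphologyEx(m.astype(np.uint8),cv2.MORPH_CLOSE,np.ones((3,3))); m=cv2.morphologyEx(m,cv2.MORPH_OPEN,np.ones((5,5))).astype(float)
    it[n]=(p,m,wb[n],lambda v:[place(MED,*v)])
    cv2.imwrite(f"pics/mc_{n}.png",cv2.resize((m*255).astype(np.uint8),None,fx=4,fy=4,interpolation=0))
for k in (["side"],["top"],["side","top"]):
    x,f=fit([it[n] for n in k],(562,96,.165)); print(k,x,np.degrees(x[2]).round(1),f,[it[n][1].sum() for n in k])
    yaw=x[2]; Rz=np.array([[np.cos(yaw),-np.sin(yaw),0],[np.sin(yaw),np.cos(yaw),0],[0,0,1]]); o=np.array([x[0],x[1],0])
    nrm=np.array([-.2588,0,.9659]); up=np.array([.9659,0,.2588]); F=np.array([0,0,82.])+4*nrm
    for n in k:
        p=P[n]; print(n,"face px",np.array(proj(p,o+Rz@F)))
        r,q=proj(p,o+Rz@F); r,q=int(r),int(q)
        H=cv2.cvtColor(p["img"],cv2.COLOR_RGB2HSV).astype(float)[r-9:r+10,q-12:q+13]; V=p["img"].astype(float).sum(2)[r-4:r+5,q-6:q+7] 
        dk=np.clip(np.median(V)-25-V,0,None)
        rr,cc=np.mgrid[r-4:r+5,q-6:q+7]; kr,kc=(rr*dk).sum()/dk.sum(),(cc*dk).sum()/dk.sum()
        ray=Rz.T@p["R"].T@np.array([(kc-p["cx"])/p["fx"],(kr-p["cy"])/p["fy"],1]); ob=Rz.T@(-p["R"].T@p["t"]-o)
        t=(F-ob)@nrm/(ray@nrm); X=ob+t*ray; print("  hole px",kr,kc,"in box: upslope",(X-F)@up,"y",X[1]," world",o+Rz@X); 
        if k==[n]: print(V.astype(int))
E
python3 d.py
```

```text
['side'] [558.66  93.97   0.15] 8.7 95.109375 [np.float64(2868.0)]
side face px [177.09 314.86]
  hole px 177.63320209973753 313.96194225721786 in box: upslope -3.3581029523447934 y -0.7600249328513655  world [554.55  92.57  84.99]
[[694 618 601 591 590 589 589 591 591 590 590 592 597]
 [602 598 598 596 590 590 589 588 591 591 588 589 592]
 [501 595 598 599 596 590 588 588 590 591 591 588 587]
 [592 597 597 599 599 593 590 591 508 517 556 587 588]
 [595 595 598 598 605 602 522 424 346 452 588 592 589]
 [597 595 598 599 526 370 353 448 582 587 591 591 592]
 [598 597 597 597 466 505 591 593 591 591 590 592 594]
 [594 600 598 597 594 595 597 599 594 592 592 591 592]
 [487 596 598 600 600 599 599 600 600 596 592 592 591]]
['top'] [563.7   95.74   0.17] 9.7 92.8125 [np.float64(2143.0)]
top face px [181.23 297.42]
  hole px 182.34061135371178 297.15829694323145 in box: upslope -3.847902077269797 y 1.5527490319297854  world [558.76  96.47  84.87]
[[693 689 681 668 659 653 646 638 635 630 623 623 614]
 [638 636 634 630 624 623 619 621 622 622 621 621 619]
 [622 622 619 618 616 611 605 610 617 619 621 621 621]
 [619 620 621 618 609 588 566 585 611 619 621 623 621]
 [618 620 620 616 603 554 489 544 603 619 619 621 621]
 [618 618 618 618 603 538 456 523 600 619 622 623 622]
 [620 620 620 621 609 564 472 517 596 618 622 624 624]
 [620 622 623 624 615 589 519 531 596 618 623 624 625]
 [624 623 623 624 622 609 581 583 607 619 623 626 625]]
['side', 'top'] [561.33  95.81   0.16] 9.0 243.9375 [np.float64(2868.0), np.float64(2143.0)]
side face px [176.71 315.58]
  hole px 177.56556776556778 314.5919413919414 in box: upslope -4.213907030847129 y -2.0776320480756567  world [556.62  92.95  84.77]
top face px [181.88 297.38]
  hole px 182.34061135371178 297.15829694323145 in box: upslope -1.5533830577601522 y 1.0394916510997092  world [558.66  96.43  85.46]
```

View pics/mc_side.png

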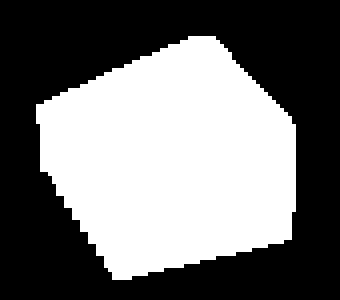

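```bash
cat >> h.py <<'E'
from scipy.spatial.transform import Rotation as Ro
def Rdown(deg):
    a=np.radians(deg); x=np.array([np.cos(a),np.sin(a),0]); z=np.array([0,0,-1.]); return np.stack([x,np.cross(z,x),z],1)
def delta(pos,R=None):
    s=ctrl.state(); A=s["tool_rot"]
    print("t %.2f tcp %s xang %.2f w %.3f F %s M %s"%(s["t"],s["tcp_pos"].round(2),np.degrees(np.arctan2(A[1,0],A[0,0])),s["width"],s["contact_force"].round(1),s["moment"].round(2)),"q",s["qpos"].round(2))
    d=A.T@(np.asarray(pos)-s["tcp_pos"])/10
    print("shift cm",d.round(3))
    if R is not None: print("rot deg",Ro.from_matrix(A.T@R).as_rotvec(degrees=True).round(2))
E
python3 - <<'E'
from h import *
delta([481,-222,150],Rdown(73.5)); print(ctrl.state()["tool_rot"].round(4))
E
```

```text
t 0.80 tcp [ 161.6  -655.38  231.33] xang -76.15 w 1.003 F [ 0.3  0.8 -0.1] M [-0.07  0.02  0.04] q [-1.37  0.26  1.6  -0.    1.27 -0.04]
shift cm [-34.433 -41.387   8.13 ]
rot deg [   0.      0.   -149.65]
[[ 2.394e-01 -9.709e-01 -0.000e+00]
 [-9.709e-01 -2.394e-01 -1.000e-04]
 [ 1.000e-04  0.000e+00 -1.000e+00]]
```

```bash
python3 -m crank '[[-1.2,-1.4,0,0,0,0,8.5],[-2.4,-2.9,0,0,0,0,8],[-2.6,-3.1,0,0,0,0,7],[-2.6,-3.1,0,0,0,0,6],[-2.6,-3.1,0,0,0,0,6],[-2.6,-3.1,0,0,0,0,6],[-2.6,-3.1,0,0,0,0,6],[-2.6,-3.1,0,0,0,0,6],[-2.6,-3.1,0,0,0,0,6],[-2.6,-3.1,0,0,0,0,6],[-2.6,-3.1,0,0,0,0,6],[-2.6,-3.1,0,0,0,0,6]]' 40
python3 -m crank '[[-2.6,-3.1,0,0,0,0,5],[-2.6,-3.1,0,0,0,0,5],[-2.23,-2.99,0.2,0,0,-5,4.5],[0,0,0.3,0,0,-7,4],[0,0,0.4,0,0,-7,4],[0,0,0.4,0,0,-7,4],[0,0,0.4,0,0,-7,4],[0,0,0.4,0,0,-7,4],[0,0,0.4,0,0,-7,4],[0,0,0.4,0,0,-7,4],[0,0,0.4,0,0,-7,4],[0,0,0.4,0,0,-7,4]]'
python3 -m crank '[[0,0,0.4,0,0,-7,4],[0,0,0.4,0,0,-7,4],[0,0,0.4,0,0,-7,4],[0,0,0.4,0,0,-7,4],[0,0,0.4,0,0,-7,4],[0,0,0.4,0,0,-7,4],[0,0,0.4,0,0,-7,4],[0,0,0.4,0,0,-7,4],[0,0,0.4,0,0,-7,4],[0,0,0.4,0,0,-7,4],[0,0,0.4,0,0,-7,4],[0,0,0.2,0,0,-4.5,4]]'
python3 - <<'E'
from h import *
delta([481,-222,43.5],Rdown(73.5)); 
for n,win in(("side",(170,290,250,370)),("top",(150,250,310,430))):
    p=ctrl.camera(n); save(p,n+"1.png",win,5); print(proj(p,ctrl.state()["tcp_pos"]))
E
```

```text
t: 1.8
tcp_pos: [434.3, -281.8, 231.7]
tool_rot: [[0.239, -0.971, 0.001], [-0.971, -0.239, -0.001], [0.001, -0.001, -1.0]]
contact_force: [0.1, -0.0, 0.1]
width: 0.703
t: 2.8
tcp_pos: [505.0, -189.3, 194.2]
tool_rot: [[0.991, -0.136, 0.0], [-0.136, -0.991, -0.0], [0.0, 0.0, -1.0]]
contact_force: [0.5, 0.5, -0.3]
width: 0.468
t: 3.8
tcp_pos: [504.7, -189.2, 147.9]
tool_rot: [[0.281, 0.96, -0.0], [0.96, -0.281, 0.0], [0.0, -0.0, -1.0]]
contact_force: [0.2, 0.2, -0.2]
width: 0.464
t 3.80 tcp [ 504.69 -189.22  147.88] xang 73.68 w 0.464 F [ 0.2  0.2 -0.2] M [ 0.01  0.03 -0.02] q [-0.4   0.08  1.98 -0.    1.08 -1.69]
shift cm [-3.812 -1.348 10.439]
rot deg [-0.02 -0.    0.18]
[np.float64(214.75302179656518), np.float64(318.83273970255965)]
[np.float64(196.17557271055864), np.float64(378.3654737115297)]
```

View pics/side1.png

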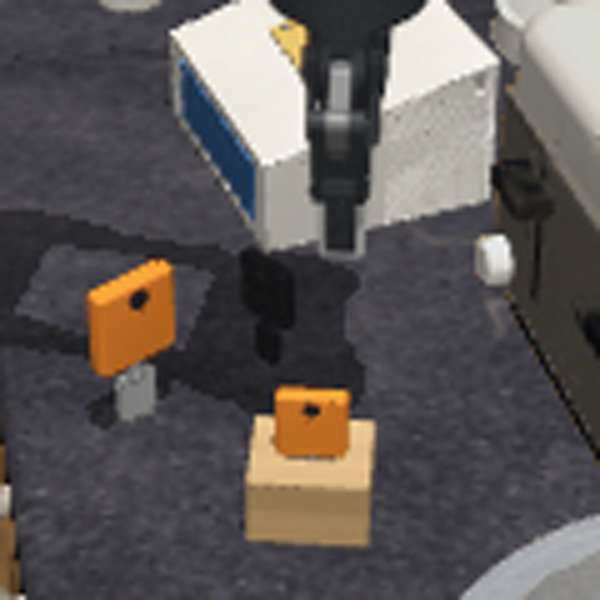

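View pics/top1.png

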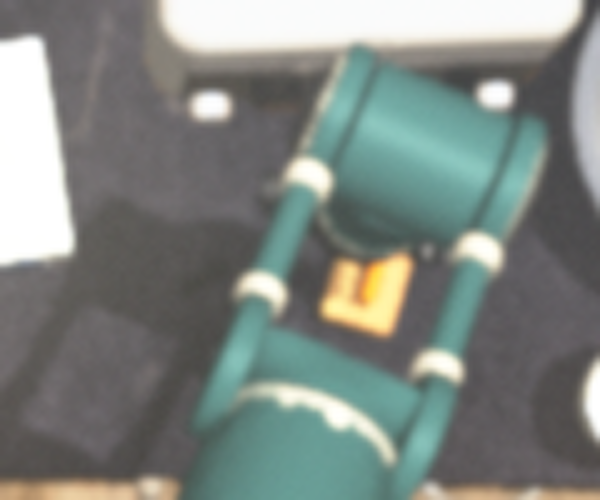

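```bash
python3 -m crank '[[-1.2,-0.4,0,0,0,0,4],[-2.0,-0.7,0,0,0,0,4],[-0.61,-0.25,1,0,0,0,4],[0,0,2,0,0,0,4],[0,0,2.5,0,0,0,4],[0,0,2,0,0,0,4],[0,0,1.5,0,0,0,4],[0,0,1,0,0,0,4],[0,0,0.4,0,0,0,4],[0,0,0,0,0,0,4]]'
python3 - <<'E'
from h import *
delta([481,-222,43.5],Rdown(73.5)); 
p=ctrl.camera("side"); save(p,"side2.png",(200,290,260,370),6)
p=ctrl.camera("top"); save(p,"top2.png",(170,240,340,420),6)
E
```

```text
t: 4.73
tcp_pos: [480.2, -221.8, 43.3]
tool_rot: [[0.287, 0.958, -0.002], [0.958, -0.287, 0.001], [0.0, -0.002, -1.0]]
contact_force: [-0.1, -0.3, 1.2]
width: 0.468
t 4.73 tcp [ 480.21 -221.8    43.27] xang 73.30 w 0.468 F [-0.1 -0.3  1.2] M [ 0.01 -0.   -0.01] q [-0.48  0.19  2.08 -0.    0.88 -1.76]
shift cm [ 0.003  0.081 -0.023]
rot deg [-0.11 -0.02 -0.2 ]
```

View pics/side2.png

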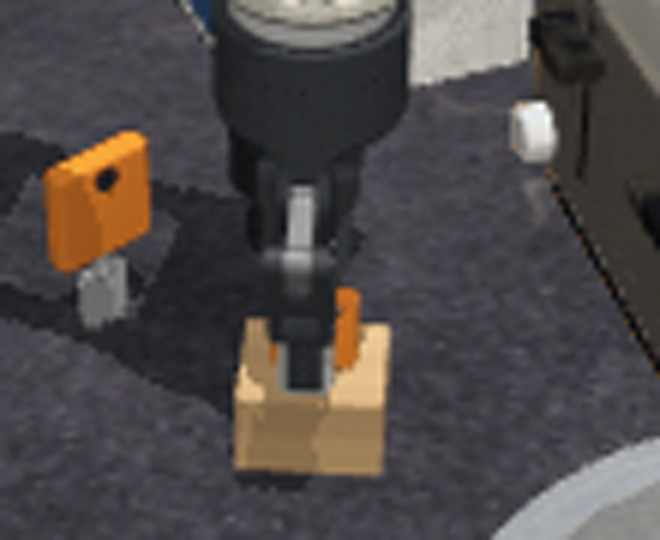

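```bash
python3 -m crank '[[0,0.25,0,0,0,0,4],[0,0,0,0,0,0,1.5],[0,0,0,0,0,0,0],[0,0,0,0,0,0,0],[0,0,0,0,0,0,0],[0,0,0,0,0,0,0],[0,0,0,0,0,0,0],[0,0,0,0,0,0,0]]' 60
python3 - <<'E'
from h import *
delta([481,-222,43.5],Rdown(73.5)); 
p=ctrl.camera("side"); save(p,"side3.png",(200,290,260,370),6)
E
```

```text
t: 5.5
tcp_pos: [484.2, -223.0, 45.2]
tool_rot: [[0.286, 0.958, 0.002], [0.958, -0.286, -0.001], [-0.0, 0.002, -1.0]]
contact_force: [-0.2, 0.4, 5.9]
width: 0.105
t 5.50 tcp [ 484.25 -223.01   45.2 ] xang 73.35 w 0.105 F [-0.2  0.4  5.9] M [ 0.08  0.05 -0.03] q [-0.48  0.19  2.07  0.    0.88 -1.76]
shift cm [ 0.003 -0.34   0.169]
rot deg [ 0.1   0.01 -0.15]
```

View pics/side3.png

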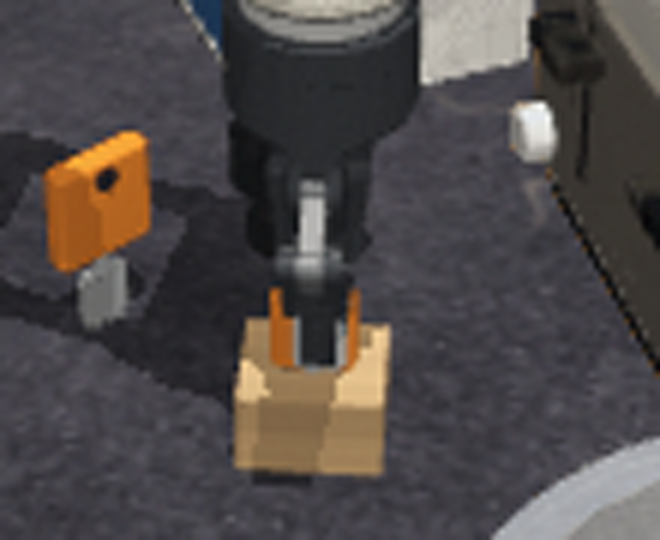

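```bash
python3 -m crank '[[0,0,-0.3,0,0,0,0],[0,0,-0.6,0,0,0,0],[0,0,-1,0,0,0,0],[0,0,-1.2,0,0,0,0],[0,0,-1.5,0,0,0,0],[0,0,-2,0,0,0,0],[0,0,-2.5,0,0,0,0],[0,0,-2,0,0,0,0],[0,0,-1.2,0,0,0,0],[0,0,-0.3,0,0,0,0],[0,0,0,0,0,0,0]]' 60
cat >> h.py <<'E'
YAW=9.2
def box(yaw=None):
    a=np.radians(YAW if yaw is None else yaw); Rz=Ro.from_euler("z",a).as_matrix()
    n=Rz@[-.2588,0,.9659]; up=Rz@[.9659,0,.2588]; y=Rz@[0,1,0]
    return n,up,y,np.stack([y,np.cross(-n,y),-n],1)
E
python3 - <<'E'
from h import *
n,up,y,R=box()
delta(np.array([557,94.5,85])+65*n,R); s=ctrl.state();print(n,R.round(3))
p=ctrl.camera("side"); save(p,"side4.png",(160,270,255,375),6); print(proj(p,s["tcp_pos"]),proj(p,s["tcp_pos"]-[0,0,37]))
E
```

```text
t: 6.47
tcp_pos: [484.2, -223.0, 171.8]
tool_rot: [[0.286, 0.958, 0.002], [0.958, -0.286, -0.001], [-0.001, 0.003, -1.0]]
contact_force: [0.0, 0.3, -0.2]
width: 0.11
t 6.47 tcp [ 484.18 -223.02  171.79] xang 73.36 w 0.110 F [ 0.   0.3 -0.2] M [ 0.04  0.03 -0.02] q [-0.48  0.04  1.97 -0.    1.13 -1.76]
shift cm [31.776 -3.638  2.373]
rot deg [-14.6    3.45 -25.68]
[-0.25547087 -0.04137725  0.9659    ] [[-0.16   0.953  0.255]
 [ 0.987  0.154  0.041]
 [ 0.     0.259 -0.966]]
[np.float64(215.53956895145947), np.float64(313.6473537465155)] [np.float64(228.40912156663518), np.float64(313.5779993452993)]
```

View pics/side4.png

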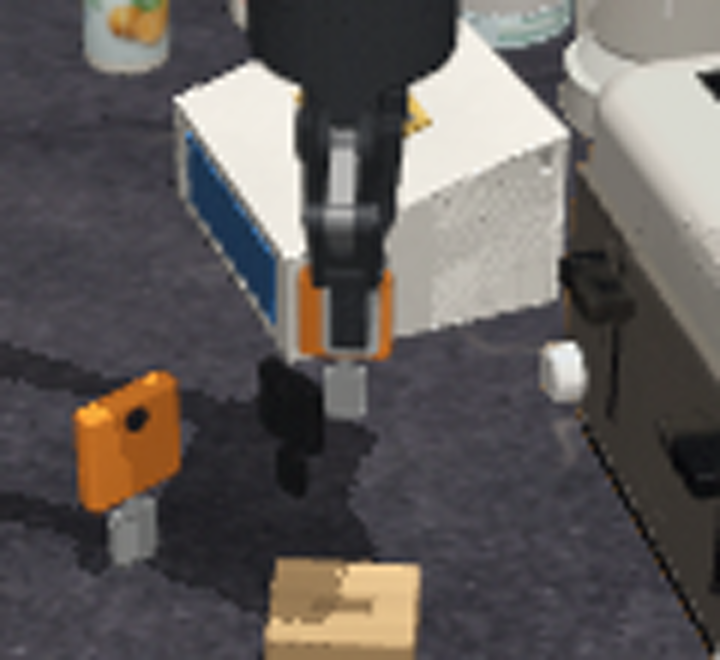

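```bash
python3 -m crank '[[1.2,0,0,0,0,0,0],[2.5,0,0,0,0,0,0],[3.3,0,0,0,0,0,0],[3.3,0,0,0,0,0,0],[3.3,0,0,0,0,0,0],[3.3,-0.4,0,0,0,0,0],[3.3,-0.8,0,0,0,0,0],[3.3,-0.8,0,0,0,0,0],[3.3,-0.8,0,0,0,0,0],[2.7,-0.6,0,0,0,0,0],[1.6,-0.2,0,0,0,0,0],[0.7,0,0,-2.4,0.6,-4.3,0]]' 60
python3 -m crank '[[0,0,0,-2.4,0.6,-4.3,0],[0,0,0.4,-2.4,0.6,-4.3,0],[0,0,0.4,-2.4,0.6,-4.3,0],[0,0,0.4,-2.4,0.6,-4.3,0],[0,0,0.4,-2.6,0.45,-4.2,0],[0,0,0,0,0,0,0],[0,0,0,0,0,0,0]]' 60
cat > e.py <<'E'
from h import *
import sys
n,up,y,R=box()
H=np.array([557,94.5,85])
delta(H+float(sys.argv[2])*n,R); s=ctrl.state()
k=sys.argv[1]
for nm,win in(("side",(140,215,270,370)),("top",(150,225,250,350))):
    p=ctrl.camera(nm); save(p,nm+k+".png",win,7)
    a=s["tool_rot"]; print(nm,"tip px crop",[(np.array(proj(p,s["tcp_pos"]+a@[0,-1.2,d]))-[win[0],win[2]])*7 for d in (38,)],"hole",(np.array(proj(p,H))-[win[0],win[2]])*7)
E
python3 e.py 5 65
```

```text
t: 7.52
tcp_pos: [539.8, 95.8, 168.3]
tool_rot: [[0.211, 0.977, 0.041], [0.978, -0.211, 0.001], [0.009, 0.04, -0.999]]
contact_force: [0.8, -0.1, -0.9]
width: 0.104
t: 8.1
tcp_pos: [540.2, 92.9, 152.3]
tool_rot: [[-0.158, 0.956, 0.249], [0.987, 0.152, 0.043], [0.003, 0.253, -0.968]]
contact_force: [0.2, 0.1, -1.3]
width: 0.106
t 8.10 tcp [540.21  92.85 152.32] xang 99.09 w 0.106 F [ 0.2  0.1 -1.3] M [-0.06  0.18  0.02] q [ 0.12 -0.07  2.14  0.02  0.81 -1.62]
shift cm [-0.107 -0.113  0.439]
rot deg [-0.37 -0.16 -0.16]
side tip px crop [array([202.52663568, 293.65130121])] hole [260.69578147 312.23954868]
top tip px crop [array([237.26918507, 330.48201308])] hole [229.76424827 333.84138902]
```

View pics/side5.png

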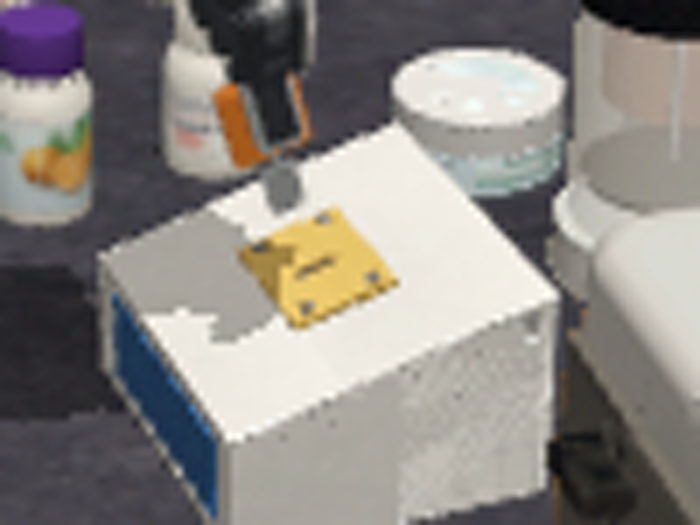

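View pics/top5.png

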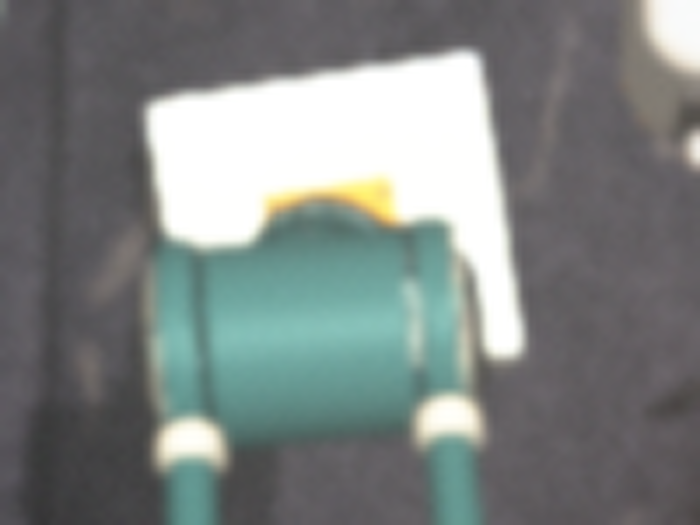

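```bash
python3 - <<'E'
import cv2
a=cv2.imread("pics/side5.png"); 
a=a[40:360,190:430]; cv2.imwrite("pics/side5z.png",cv2.resize(a,None,fx=1.8,fy=1.8))
E
```

View pics/side5z.png

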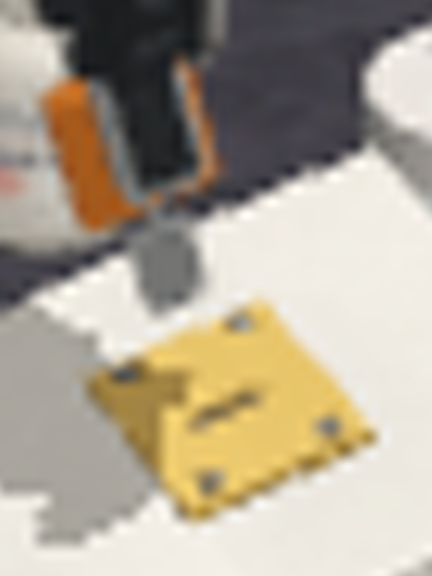

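```bash
sed -i 's/H=np.array(\[557,94.5,85\])/H=np.array([558.8,96.6,85.5])+1.2*up/' e.py; python3 - <<'E'
from h import *
n,up,y,R=box(); delta(np.array([558.8,96.6,85.5])+1.2*up+45*n,R)
E
```

```text
t 8.20 tcp [542.35  92.92 154.13] xang 99.11 w 0.109 F [ 0.9 -0.7 -0.9] M [-0.06  0.1   0.03] q [ 0.12 -0.07  2.14  0.02  0.81 -1.63]
shift cm [ 0.094 -0.023  2.565]
rot deg [-0.18 -0.14 -0.13]
```

```bash
python3 -m crank '[[0.1,0,0.5,-0.1,-0.1,0,0],[0,0,1,0,0,0,0],[0,0,0.8,0,0,0,0],[0,0,0.25,0,0,0,0],[0,0,0,0,0,0,0],[0,0,0,0,0,0,0]]' 60
python3 e.py 6 45
python3 - <<'E'
import cv2
a=cv2.imread("pics/side6.png"); 
a=a[80:360,190:430]; cv2.imwrite("pics/side6z.png",cv2.resize(a,None,fx=2,fy=2))
E
```

```text
t: 8.7
tcp_pos: [548.5, 94.6, 129.1]
tool_rot: [[-0.159, 0.954, 0.254], [0.987, 0.154, 0.042], [0.001, 0.257, -0.966]]
contact_force: [-0.2, -0.3, -0.8]
width: 0.106
t 8.70 tcp [548.48  94.58 129.05] xang 99.16 w 0.106 F [-0.2 -0.3 -0.8] M [-0.04  0.18  0.01] q [ 0.12 -0.03  2.15  0.02  0.76 -1.62]
shift cm [ 0.034  0.008 -0.021]
rot deg [-0.08 -0.04 -0.05]
side tip px crop [array([245.18768581, 311.58429832])] hole [255.87310855 317.65428838]
top tip px crop [array([227.66609708, 330.17811013])] hole [223.81842982 329.44171857]
```

View pics/side6z.png

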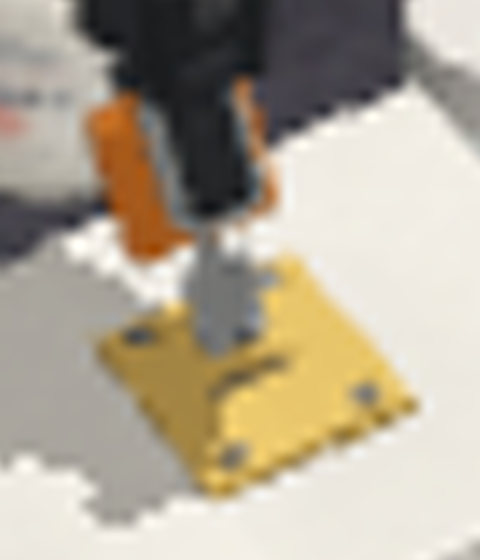

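```bash
python3 -m crank '[[-0.2,0.25,0,0,0,0,0],[0,0,0.15,0,0,0,0],[0,0,0.15,0,0,0,0],[0,0,0.15,0,0,0,0],[0,0,0.1,0,0,0,0]]' 60; python3 e.py 7 38
python3 - <<'E'
import cv2
a=cv2.imread("pics/side7.png"); 
a=a[80:360,190:430]; cv2.imwrite("pics/side7z.png",cv2.resize(a,None,fx=2,fy=2))
E
```

```text
t: 9.22
tcp_pos: [552.8, 93.2, 125.0]
tool_rot: [[-0.159, 0.954, 0.255], [0.987, 0.154, 0.042], [0.001, 0.259, -0.966]]
contact_force: [0.7, 0.6, -0.9]
width: 0.106
t 9.22 tcp [552.82  93.25 125.02] xang 99.17 w 0.106 F [ 0.7  0.6 -0.9] M [-0.    0.13 -0.01] q [ 0.11 -0.02  2.15  0.02  0.75 -1.63]
shift cm [ 0.235 -0.281  0.184]
rot deg [ 0.   -0.04 -0.04]
side tip px crop [array([253.57703313, 321.9261932 ])] hole [255.87310855 317.65428838]
top tip px crop [array([220.46163381, 333.38453046])] hole [223.81842982 329.44171857]
```

View pics/side7z.png

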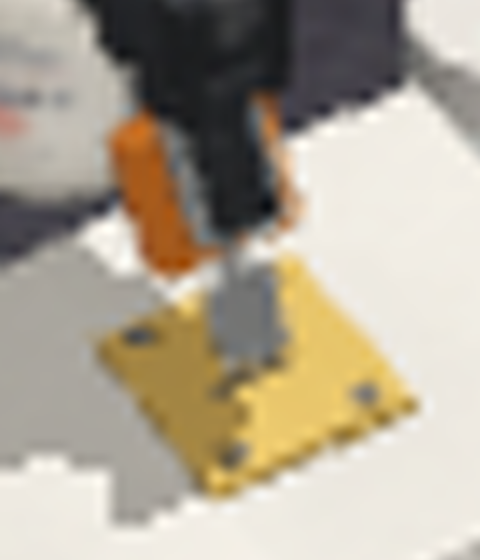

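```bash
python3 -m crank '[[0,0,0.1,0,0,0,0],[0,0,0.1,0,0,0,0],[0,0,0.1,0,0,0,0],[0,0,0.1,0,0,0,0],[0,0,0,0,0,0,0]]' 60; python3 e.py 8 38
python3 - <<'E'
import cv2
a=cv2.imread("pics/side8.png"); 
a=a[80:360,190:430]; cv2.imwrite("pics/side8z.png",cv2.resize(a,None,fx=2,fy=2))
E
```

```text
t: 9.73
tcp_pos: [553.8, 93.5, 121.0]
tool_rot: [[-0.159, 0.954, 0.255], [0.987, 0.154, 0.042], [0.001, 0.259, -0.966]]
contact_force: [-0.2, -0.3, -0.5]
width: 0.106
t 9.73 tcp [553.79  93.46 121.04] xang 99.18 w 0.106 F [-0.2 -0.3 -0.5] M [-0.02  0.15  0.04] q [ 0.12 -0.01  2.15  0.02  0.74 -1.63]
shift cm [ 0.23  -0.274 -0.226]
rot deg [-0.01 -0.04 -0.03]
side tip px crop [array([260.95217257, 323.88253265])] hole [255.87310855 317.65428838]
top tip px crop [array([219.80540005, 333.44823046])] hole [223.81842982 329.44171857]
```

View pics/side8z.png

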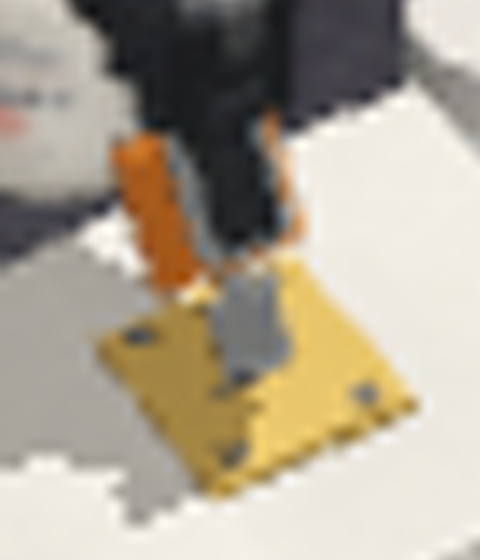

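```bash
python3 -m crank '[[0,0,0.1,0,0,0,0],[0,0,0.1,0,0,0,0],[0,0,0.1,0,0,0,0],[0,0,0,0,0,0,0]]' 60; python3 -c "
from h import *
n,up,y,R=box(); delta(np.array([558.8,96.6,85.5])+1.2*up+38*n,R)"
```

```text
t: 10.17
tcp_pos: [554.4, 93.5, 118.1]
tool_rot: [[-0.159, 0.954, 0.255], [0.987, 0.154, 0.042], [0.001, 0.258, -0.966]]
contact_force: [-1.0, -0.1, -1.3]
width: 0.106
t 10.17 tcp [554.36  93.52 118.08] xang 99.18 w 0.106 F [-1.  -0.1 -1.3] M [-0.04  0.2   0.02] q [ 0.12 -0.    2.15  0.02  0.73 -1.63]
shift cm [ 0.233 -0.253 -0.527]
rot deg [-0.03 -0.04 -0.04]
```

```bash
python3 -m crank '[[0,0,0.1,0,0,0,0],[0,0,0.1,0,0,0,0],[0,0,0,0,0,0,0]]' 60; python3 e.py 9 38
python3 - <<'E'
import cv2
a=cv2.imread("pics/side9.png"); 
a=a[80:360,190:430]; cv2.imwrite("pics/side9z.png",cv2.resize(a,None,fx=2,fy=2))
E
```

```text
t: 10.42
tcp_pos: [554.9, 93.6, 116.0]
tool_rot: [[-0.159, 0.954, 0.255], [0.987, 0.154, 0.042], [0.001, 0.258, -0.966]]
contact_force: [-0.6, -0.9, -1.7]
width: 0.105
t 10.42 tcp [554.93  93.63 115.98] xang 99.17 w 0.105 F [-0.6 -0.9 -1.7] M [-0.09  0.3  -0.01] q [ 0.12 -0.    2.15  0.02  0.73 -1.63]
shift cm [ 0.232 -0.255 -0.745]
rot deg [-0.03 -0.04 -0.04]
side tip px crop [array([270.43800865, 326.21024662])] hole [255.87310855 317.65428838]
top tip px crop [array([219.15418651, 333.73150002])] hole [223.81842982 329.44171857]
```

View pics/side9z.png

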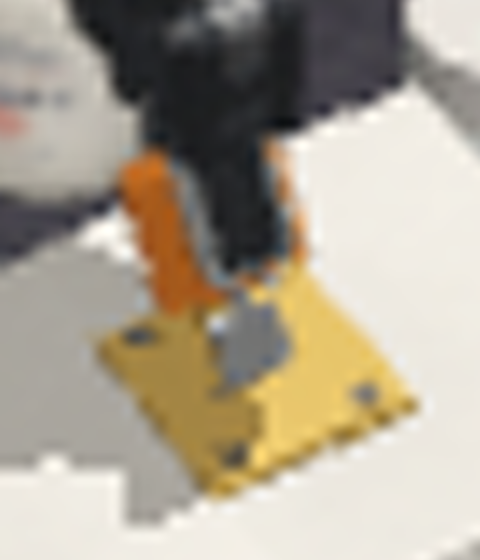

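```bash
python3 -m crank '[[0,0,0.15,0,0,0,0],[0,0,0.2,0,0,0,0],[0,0,0.2,0,0,0,0],[0,0,0.2,0,0,0,0],[0,0,0,0,0,0,0]]' 60; python3 -c "
from h import *
n,up,y,R=box(); delta(np.array([558.8,96.6,85.5])+1.2*up+7*n,R)"
```

```text
t: 10.93
tcp_pos: [556.9, 94.0, 108.6]
tool_rot: [[-0.159, 0.954, 0.255], [0.987, 0.154, 0.042], [0.001, 0.258, -0.966]]
contact_force: [-1.9, -0.0, -1.2]
width: 0.106
t 10.93 tcp [556.89  93.98 108.58] xang 99.18 w 0.106 F [-1.9 -0.  -1.2] M [-0.05  0.41  0.02] q [ 0.12  0.01  2.15  0.02  0.71 -1.63]
shift cm [ 0.226 -0.254  1.589]
rot deg [-0.03 -0.04 -0.03]
```

```bash
python3 -m crank '[[0,-0.05,0.2,0,0,0,0],[0,0,0.2,0,0,0,0],[0,0,0.2,0,0,0,0],[0,0,0.2,0,0,0,0],[0,0,0.1,0,0,0,0],[0,0,0.1,0,0,0,0],[0,0,0,0,0,0,0]]' 60; python3 -c "
from h import *
n,up,y,R=box(); delta(np.array([558.8,96.6,85.5])+1.2*up+7*n,R)"
```

```text
t: 11.52
tcp_pos: [559.3, 94.3, 99.3]
tool_rot: [[-0.159, 0.954, 0.256], [0.987, 0.154, 0.042], [0.001, 0.259, -0.966]]
contact_force: [-0.4, 0.7, -1.3]
width: 0.108
t 11.52 tcp [559.31  94.34  99.28] xang 99.17 w 0.108 F [-0.4  0.7 -1.3] M [-0.03  0.31 -0.02] q [ 0.12  0.03  2.16  0.02  0.69 -1.63]
shift cm [ 0.231 -0.25   0.628]
rot deg [ 0.01 -0.04 -0.04]
```

```bash
python3 -m crank '[[0,0,0.15,0,0,0,0],[0,0,0.15,0,0,0,0],[0,0,0.1,0,0,0,0],[0,0,0.1,0,0,0,0],[0,0,0,0,0,0,0]]' 60; python3 -c "
from h import *
n,up,y,R=box(); delta(np.array([558.8,96.6,85.5])+1.2*up+7*n,R)"
```

```text
t: 11.93
tcp_pos: [560.5, 94.5, 94.4]
tool_rot: [[-0.159, 0.954, 0.256], [0.987, 0.154, 0.042], [0.001, 0.259, -0.966]]
contact_force: [-1.2, -0.2, -1.2]
width: 0.107
t 11.93 tcp [560.52  94.54  94.41] xang 99.17 w 0.107 F [-1.2 -0.2 -1.2] M [-0.05  0.3  -0.02] q [ 0.12  0.04  2.16  0.02  0.68 -1.63]
shift cm [ 0.231 -0.243  0.125]
rot deg [ 0.01 -0.04 -0.04]
```

```bash
python3 -m crank '[[0,0,0.1,0,0,0,0],[0,0,0.1,0,0,0,0],[0,0,0,0,0,0,0]]' 60;python3 e.py 10 7
python3 - <<'E'
import cv2
a=cv2.imread("pics/side10.png"); 
a=a[80:360,190:430]; cv2.imwrite("pics/side10z.png",cv2.resize(a,None,fx=2,fy=2))
E
```

```text
t: 12.18
tcp_pos: [560.7, 94.6, 94.0]
tool_rot: [[-0.16, 0.954, 0.255], [0.987, 0.154, 0.042], [0.001, 0.258, -0.966]]
contact_force: [-9.8, -2.3, 12.1]
width: 0.11
t 12.18 tcp [560.71  94.59  93.95] xang 99.18 w 0.110 F [-9.8 -2.3 12.1] M [-0.16  1.19 -0.03] q [ 0.12  0.04  2.16  0.02  0.68 -1.63]
shift cm [ 0.228 -0.25   0.076]
rot deg [-0.04 -0.04 -0.03]
side tip px crop [array([310.6676903 , 337.92915623])] hole [255.87310855 317.65428838]
top tip px crop [array([214.76321517, 334.49458686])] hole [223.81842982 329.44171857]
```

View pics/side10z.png

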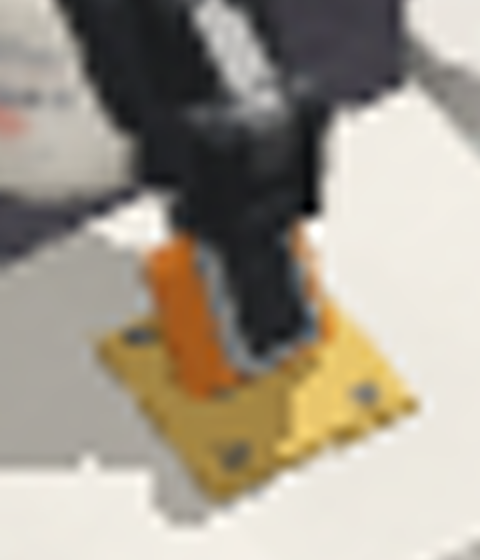

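```bash
python3 -m crank '[[0,-0.06,-0.12,0,0,0,0],[0,0,0,0,0,3,0],[0,0,0,0,0,5,0],[0,0,0,0,0,5,0],[0,0,0,0,0,5,0],[0,0,0,0,0,5,0],[0,0,0,0,0,5,0],[0,0,0,0,0,4,0],[0,0,0,0,0,0,0]]' 90; python3 -c "
from h import *
n,up,y,R=box(); delta(np.array([560.5,94.5,94]),R)
s=ctrl.state();print('tool-frame F',s['tool_rot'].T@s['contact_force'],'M',s['tool_rot'].T@s['moment'])"
```

```text
t: 13.03
tcp_pos: [560.1, 93.6, 93.9]
tool_rot: [[0.372, 0.892, 0.256], [0.918, -0.395, 0.041], [0.137, 0.22, -0.966]]
contact_force: [-3.5, -4.5, 3.1]
width: 0.1
t 13.03 tcp [560.13  93.6   93.94] xang 67.93 w 0.100 F [-3.5 -4.5  3.1] M [-0.85  0.59 -0.17] q [ 0.11  0.04  2.16  0.02  0.68 -1.07]
shift cm [ 0.097 -0.001  0.007]
rot deg [ 1.000e-02  5.000e-02 -3.215e+01]
tool-frame F [-4.95307085 -0.65364366 -4.03033573] M [ 0.20697999 -1.02672674 -0.03073045]
```

```bash
python3 -m crank '[[0,0,0,0,0,5,0],[0,0,0,0,0,5,0],[0,0,0,0,0,5,0],[0,0,0,0,0,5,0],[0,0,0,0,0,5,0],[0,0,0,0,0,5,0],[0,0,0,0,0,3,0],[0,0,0,0,0,0,0]]' 90; python3 -c "
from h import *
n,up,y,R=box(); delta(np.array([560.5,94.5,94]),R)
s=ctrl.state();print('tool-frame F',s['tool_rot'].T@s['contact_force'],'M',s['tool_rot'].T@s['moment'])"
```

```text
t: 13.7
tcp_pos: [559.0, 92.2, 93.6]
tool_rot: [[0.798, 0.547, 0.253], [0.556, -0.83, 0.038], [0.231, 0.11, -0.967]]
contact_force: [-7.1, -10.5, 6.1]
width: 0.102
t 13.70 tcp [559.04  92.19  93.61] xang 34.89 w 0.102 F [ -7.1 -10.5   6.1] M [-1.81  1.16 -0.31] q [ 0.11  0.04  2.16  0.01  0.68 -0.49]
shift cm [ 0.255 -0.108  0.008]
rot deg [-6.000e-02  2.300e-01 -6.506e+01]
tool-frame F [-10.09590183   5.52668244  -8.13788242] M [-0.86765514 -1.98272129 -0.11722933]
```

```bash
python3 -m crank '[[-0.1,0.06,0,0,0,2,0],[-0.05,0.03,-0.05,0,0,3,0],[0,0,0,0,0,4,0],[0,0,0,0,0,3,0],[0,0,0,0,0,0,0]]' 90; cat > f.py <<'E'
from h import *
n,up,y,R=box(); delta(np.array([560.5,94.5,94]),R)
s=ctrl.state();print('tool-frame F',s['tool_rot'].T@s['contact_force'],'M',s['tool_rot'].T@s['moment'])
E
python3 f.py
```

```text
t: 14.12
tcp_pos: [558.3, 91.7, 93.4]
tool_rot: [[0.894, 0.368, 0.254], [0.371, -0.928, 0.04], [0.25, 0.058, -0.967]]
contact_force: [-3.3, -5.9, 1.5]
width: 0.1
t 14.12 tcp [558.28  91.68  93.4 ] xang 22.51 w 0.100 F [-3.3 -5.9  1.5] M [-0.92  0.75 -0.2 ] q [ 0.11  0.04  2.16  0.02  0.68 -0.29]
shift cm [ 0.318 -0.177  0.01 ]
rot deg [-7.000e-02  1.300e-01 -7.712e+01]
tool-frame F [-4.75614579  4.38514795 -2.47709603] M [-0.59416313 -1.04813533 -0.00971317]
```

```bash
python3 -m crank '[[-0.03,0.03,0,0,0,3,0],[0,0,0,0,0,3,0],[0,0,0,0,0,2,0],[0,0,0,0,0,2,0],[0,0,0,0,0,0,0]]' 90; python3 f.py; python3 e.py 11 7
```

```text
t: 14.53
tcp_pos: [557.7, 91.4, 93.2]
tool_rot: [[0.945, 0.209, 0.252], [0.205, -0.978, 0.04], [0.255, 0.014, -0.967]]
contact_force: [-4.9, -5.3, 3.0]
width: 0.102
t 14.53 tcp [557.65  91.41  93.19] xang 12.26 w 0.102 F [-4.9 -5.3  3. ] M [-0.85  1.03  0.08] q [ 0.11  0.04  2.16  0.02  0.68 -0.11]
shift cm [ 0.353 -0.241  0.006]
rot deg [ -0.12   0.18 -87.04]
tool-frame F [-4.93557543  4.16653311 -4.31475025] M [-0.56562529 -1.18623697 -0.25078668]
t 14.53 tcp [557.65  91.41  93.19] xang 12.26 w 0.102 F [-4.9 -5.3  3. ] M [-0.85  1.03  0.08] q [ 0.11  0.04  2.16  0.02  0.68 -0.11]
shift cm [ 0.136 -0.487  0.093]
rot deg [ -0.12   0.18 -87.04]
side tip px crop [array([314.2906071 , 333.95340256])] hole [255.87310855 317.65428838]
top tip px crop [array([219.18897578, 338.06118001])] hole [223.81842982 329.44171857]
```

View pics/side11.png

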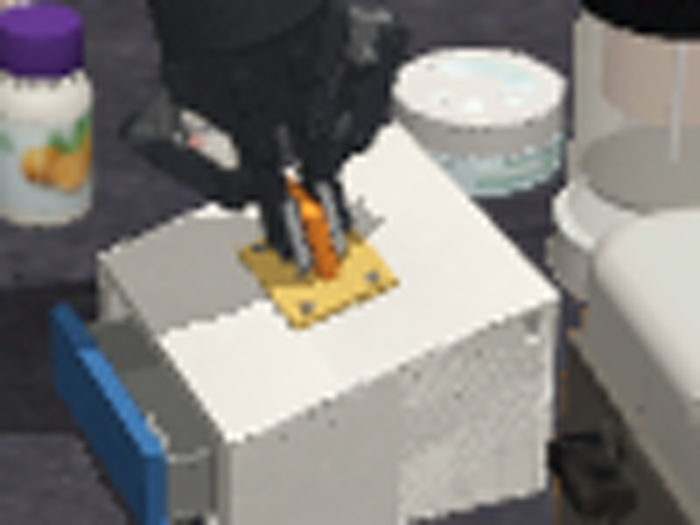

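```bash
python3 -m crank '[[-0.02,0.02,0,0,0,2,0],[0,0,0,0,0,2,0],[0,0,0,0,0,0,0]]' 90; python3 f.py
```

```text
t: 14.88
tcp_pos: [557.5, 91.3, 93.2]
tool_rot: [[0.957, 0.144, 0.253], [0.138, -0.99, 0.04], [0.256, -0.003, -0.967]]
contact_force: [-5.7, -3.5, 2.8]
width: 0.103
t 14.88 tcp [557.49  91.31  93.15] xang 8.21 w 0.103 F [-5.7 -3.5  2.8] M [-0.8   0.93  0.48] q [ 0.11  0.04  2.16  0.02  0.68 -0.05]
shift cm [ 0.354 -0.273  0.007]
rot deg [ -0.11   0.18 -90.96]
tool-frame F [-5.19326627  2.68394105 -4.28894066] M [-0.51615068 -1.03888474 -0.62821762]
```

```bash
python3 -m crank '[[0,0,0,0,0,-4,0],[0.05,-0.05,0,0,0,-5,0],[0,0,0,0,0,-5,0],[0,0,0,0,0,-5,0],[0.05,-0.03,0,0,0,-5,0],[0.1,-0.06,0,0,0,-5,0],[0,0,0,0,0,-5,0],[0,0,0,0,0,-5,0],[0,0,0,0,0,-5,0],[0,0,0,0,0,-5,0],[0,0,0,0,0,-4,0],[0,0,0,0,0,0,0]]' 90; python3 f.py
```

```text
t: 15.88
tcp_pos: [559.9, 93.1, 93.9]
tool_rot: [[0.459, 0.851, 0.255], [0.874, -0.483, 0.04], [0.157, 0.205, -0.966]]
contact_force: [-1.0, -5.1, 0.5]
width: 0.102
t 15.88 tcp [559.92  93.12  93.88] xang 62.31 w 0.102 F [-1.  -5.1  0.5] M [-1.06  0.34 -0.28] q [ 0.11  0.04  2.16  0.02  0.68 -0.97]
shift cm [ 0.149 -0.015  0.008]
rot deg [-1.000e-02  8.000e-02 -3.783e+01]
tool-frame F [-4.80062196  1.70822275 -0.96053042] M [-0.22751903 -1.12416462  0.0119213 ]
```

```bash
python3 -m crank '[[-0.05,0,0,0,0,-5,0],[0,0,0,0,0,-5,0],[0,0,0,0,0,-5,0],[0,0,0,0,0,-5,0],[0,0,0,0,0,-5,0],[0,0,0,0,0,-5,0],[0,0,0,0,0,-4,0],[0,0,0,0,0,-3,0],[0,0,0,0,0,0,0]]' 90; python3 f.py;python3 -m crank '[[0,0,0,0,0,-3,0],[0,0,0,0,0,-3,0],[0,0,0,0,0,0,0]]' 90; python3 f.py
```

```text
t: 16.63
tcp_pos: [560.3, 94.7, 94.2]
tool_rot: [[-0.144, 0.956, 0.256], [0.99, 0.137, 0.043], [0.006, 0.26, -0.966]]
contact_force: [0.6, 4.3, -2.1]
width: 0.103
t 16.63 tcp [560.26  94.75  94.16] xang 98.26 w 0.103 F [ 0.6  4.3 -2.1] M [0.77 0.19 0.19] q [ 0.12  0.04  2.16  0.02  0.68 -1.61]
shift cm [-0.028  0.015  0.02 ]
rot deg [ 0.07 -0.1  -1.01]
tool-frame F [4.11235646 0.60349043 2.40017946] M [0.07883388 0.81051881 0.01832107]
t: 16.88
tcp_pos: [560.2, 95.0, 94.2]
tool_rot: [[-0.242, 0.936, 0.256], [0.97, 0.239, 0.044], [-0.02, 0.259, -0.966]]
contact_force: [-0.8, 5.4, -1.1]
width: 0.103
t 16.88 tcp [560.2   95.04  94.17] xang 104.00 w 0.103 F [-0.8  5.4 -1.1] M [1.04 0.14 0.16] q [ 0.12  0.04  2.16  0.02  0.68 -1.72]
shift cm [-0.059  0.011  0.022]
rot deg [ 0.08 -0.13  4.94]
tool-frame F [5.5015107  0.26349663 1.1283048 ] M [-0.11694883  1.04609622  0.11615438]
```

```bash
python3 -m crank '[[0,0,0,0,0,-3,0],[0,0,0,0,0,-2,0],[0,0,0,0,0,0,0]]' 90; python3 f.py;python3 -m crank '[[0,0,0,0,0,-2,0],[0,0,0,0,0,-1,0],[0,0,0,0,0,0,0]]' 90; python3 f.py
```

```text
t: 17.13
tcp_pos: [560.2, 95.3, 94.2]
tool_rot: [[-0.322, 0.911, 0.256], [0.946, 0.322, 0.044], [-0.042, 0.257, -0.966]]
contact_force: [0.5, 6.5, -1.8]
width: 0.098
t 17.13 tcp [560.16  95.31  94.18] xang 108.79 w 0.098 F [ 0.5  6.5 -1.8] M [1.29 0.21 0.24] q [ 0.12  0.04  2.16  0.02  0.68 -1.8 ]
shift cm [-0.087  0.001  0.022]
rot deg [ 0.08 -0.15  9.89]
tool-frame F [6.11018766 2.08382099 2.16881393] M [-0.22343514  1.30420005  0.11033158]
t: 17.38
tcp_pos: [560.1, 95.5, 94.1]
tool_rot: [[-0.368, 0.894, 0.256], [0.928, 0.37, 0.045], [-0.055, 0.254, -0.966]]
contact_force: [0.2, 7.1, -2.6]
width: 0.096
t 17.38 tcp [560.07  95.46  94.14] xang 111.64 w 0.096 F [ 0.2  7.1 -2.6] M [1.39 0.21 0.22] q [ 0.12  0.04  2.16  0.02  0.68 -1.86]
shift cm [-0.105 -0.001  0.02 ]
rot deg [ 0.08 -0.16 12.82]
tool-frame F [6.71735709 2.11966509 2.88368173] M [-0.32523266  1.37342879  0.14940427]
```

```bash
python3 -m crank '[[0,0,0,0,0,-2,0],[0,0,0,0,0,-2,0],[0,0,0,0,0,0,0]]' 90; python3 f.py; python3 e.py 12 7;  python3 - <<'E'
import cv2
a=cv2.imread("pics/side12.png"); 
a=a[80:360,190:430]; cv2.imwrite("pics/side12z.png",cv2.resize(a,None,fx=2,fy=2))
E
```

```text
t: 17.63
tcp_pos: [559.8, 95.6, 94.1]
tool_rot: [[-0.429, 0.866, 0.255], [0.9, 0.433, 0.045], [-0.072, 0.249, -0.966]]
contact_force: [-2.0, 8.4, -1.5]
width: 0.102
t 17.63 tcp [559.81  95.62  94.06] xang 115.49 w 0.102 F [-2.   8.4 -1.5] M [ 1.51  0.4  -0.03] q [ 0.12  0.04  2.16  0.02  0.68 -1.93]
shift cm [-0.13   0.01   0.018]
rot deg [ 0.06 -0.19 16.79]
tool-frame F [8.57714696 1.53476009 1.26534137] M [-0.29090103  1.47623778  0.42988337]
t 17.63 tcp [559.81  95.62  94.06] xang 115.49 w 0.102 F [-2.   8.4 -1.5] M [ 1.51  0.4  -0.03] q [ 0.12  0.04  2.16  0.02  0.68 -1.93]
shift cm [ 0.16  -0.142  0.105]
rot deg [ 0.06 -0.19 16.79]
side tip px crop [array([309.69215504, 335.85315041])] hole [255.87310855 317.65428838]
top tip px crop [array([216.15204804, 332.9178598 ])] hole [223.81842982 329.44171857]
```

View pics/side12z.png

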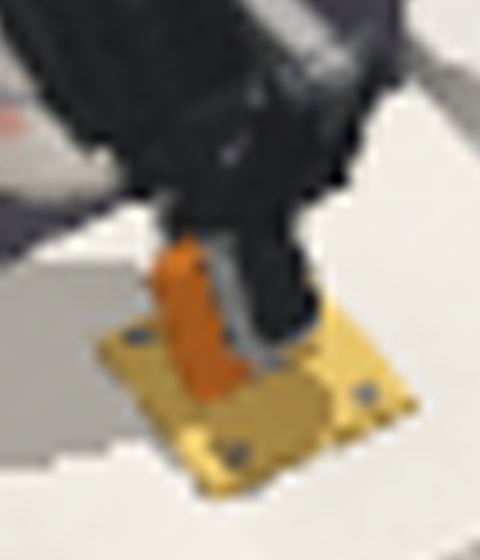

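```bash
python3 -m crank '[[0,0,0,0,0,4,0],[0,0,0,0,0,5,0],[0,0,0,0,0,5,0],[0,0,0,0,0,2.5,0],[0,0,0,0,0,0,0]]' 90; python3 f.py
```

```text
t: 18.15
tcp_pos: [560.5, 94.3, 94.4]
tool_rot: [[-0.165, 0.952, 0.257], [0.986, 0.16, 0.043], [-0.001, 0.26, -0.966]]
contact_force: [0.9, 2.7, -1.3]
width: 0.097
t 18.15 tcp [560.54  94.3   94.44] xang 99.53 w 0.097 F [ 0.9  2.7 -1.3] M [0.48 0.03 0.14] q [ 0.12  0.04  2.16  0.02  0.68 -1.64]
shift cm [ 0.021 -0.012  0.042]
rot deg [ 0.09 -0.05  0.32]
tool-frame F [2.49356751 0.90068888 1.62551072] M [-0.04728886  0.49634192 -0.01248448]
```

Forces are low at the home angle. Now draw the key out.

```bash
python3 -m crank '[[0.05,0,-0.1,0,0,0,0],[0,0,-0.2,0,0,0,0],[0,0,-0.2,0,0,0,0],[0,0,-0.2,0,0,0,0],[0,0,0,0,0,0,0]]' 90; python3 f.py
```

```text
t: 18.57
tcp_pos: [558.3, 94.0, 101.6]
tool_rot: [[-0.168, 0.952, 0.256], [0.986, 0.163, 0.042], [-0.002, 0.26, -0.966]]
contact_force: [-0.4, 0.1, -0.6]
width: 0.095
t 18.57 tcp [558.27  93.97 101.56] xang 99.66 w 0.095 F [-0.4  0.1 -0.6] M [0.09 0.13 0.02] q [ 0.12  0.02  2.16  0.02  0.7  -1.64]
shift cm [0.016 0.024 0.79 ]
rot deg [ 0.05 -0.02  0.47]
tool-frame F [ 0.14742895 -0.56418624  0.46642687] M [0.11718325 0.10916737 0.01227043]
```

```bash
python3 -m crank '[[0,0,-0.3,0,0,0,0],[0,0,-0.4,0,0,0,0],[0,0,-0.5,0,0,0,0],[0,0,-0.6,0,0,0,0],[0,0,-0.8,0,0,0,0],[0,0,-1,0,0,0,0],[0,0,-1,0,0,0,0],[0,0,-0.5,0,0,0,0],[0,0,0,0,0,0,0]]' 90; python3 e.py 13 65
```

```text
t: 19.32
tcp_pos: [546.1, 92.1, 152.7]
tool_rot: [[-0.168, 0.951, 0.259], [0.986, 0.162, 0.042], [-0.002, 0.263, -0.965]]
contact_force: [0.7, 0.4, 0.1]
width: 0.106
t 19.32 tcp [546.14  92.13 152.7 ] xang 99.66 w 0.106 F [0.7 0.4 0.1] M [-0.04  0.15 -0.04] q [ 0.11 -0.07  2.14  0.02  0.8  -1.64]
shift cm [ 0.242 -0.342  0.332]
rot deg [ 0.24 -0.03  0.47]
side tip px crop [array([200.96883283, 308.27793777])] hole [255.87310855 317.65428838]
top tip px crop [array([224.78748915, 332.20439098])] hole [223.81842982 329.44171857]
```

View pics/side13.png

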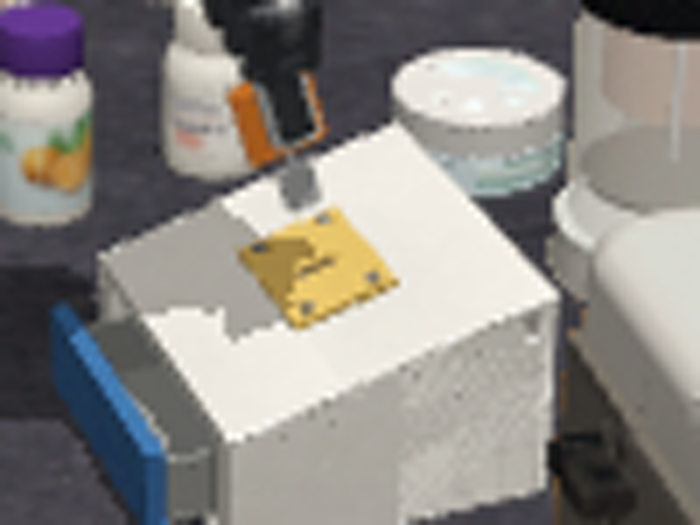

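```bash
python3 -c "
from h import *
delta([484.2,-223,171.8],Rdown(73.36))"
```

```text
t 19.42 tcp [545.19  92.01 150.79] xang 99.66 w 0.100 F [-0.3 -1.  -0.8] M [-0.03  0.15  0.01] q [ 0.11 -0.06  2.14  0.02  0.8  -1.64]
shift cm [-30.035 -10.376  -4.92 ]
rot deg [14.83 -3.37 26.16]
```

```bash
python3 -m crank '[[0,0,-0.8,0,0,0,0],[0,0,-0.8,3,-0.7,5.2,0],[0,0,-0.8,3,-0.7,5.2,0],[0,0,-0.3,3,-0.7,5.2,0],[0,0,0,3,-0.7,5.2,0],[0,0,0,2.8,-0.6,5.4,0],[0,0,0,0,0,0,0]]' 90; python3 -c "
from h import *
delta([484.2,-223,171.8],Rdown(73.36))"
```

```text
t: 20.0
tcp_pos: [540.3, 91.2, 176.6]
tool_rot: [[0.29, 0.957, -0.001], [0.957, -0.29, -0.002], [-0.002, -0.001, -1.0]]
contact_force: [0.5, 0.4, 0.2]
width: 0.099
t 20.00 tcp [540.32  91.15 176.55] xang 73.16 w 0.099 F [0.5 0.4 0.2] M [ 0.01 -0.04 -0.04] q [ 0.12  0.07  1.94 -0.    1.14 -1.15]
shift cm [-31.693   3.73    0.529]
rot deg [-0.04  0.1  -0.2 ]
```

```bash
python3 -m crank '[[-1.2,0.2,0,0,0,0,0],[-2.5,0.3,0,0,0,0,0],[-3.2,0.4,0,0,0,0,0],[-3.2,0.4,0,0,0,0,0],[-3.2,0.4,0,0,0,0,0],[-3.2,0.4,0,0,0,0,0],[-3.2,0.4,0,0,0,0,0],[-3.2,0.4,0,0,0,0,0],[-3.2,0.4,0,0,0,0,0],[-2.8,0.4,0,0,0,0,0],[-1.6,0.1,0.5,0,0,-0.2,0],[-0.9,0,0,0,0,0,0]]' 90; python3 -m crank '[[-0.3,0,1,0,0,0,0],[0,0,2,0,0,0,0],[0,0,2,0,0,0,0],[0,0,1.2,0,0,0,0],[0,0,0.5,0,0,0,0],[0,0,0,0,0,0,0],[0,0,0,0,0,0,0]]' 90; python3 - <<'E'
from h import *
delta([484.2,-223,90],Rdown(73.36))
p=ctrl.camera("side"); save(p,"side14.png",(190,290,260,370),6); 
E
```

```text
t: 21.0
tcp_pos: [482.7, -222.7, 171.0]
tool_rot: [[0.284, 0.959, -0.001], [0.959, -0.284, -0.002], [-0.002, -0.001, -1.0]]
contact_force: [-1.0, 0.4, -0.7]
width: 0.1
t: 21.58
tcp_pos: [484.3, -223.1, 105.0]
tool_rot: [[0.283, 0.959, -0.0], [0.959, -0.283, -0.001], [-0.002, 0.0, -1.0]]
contact_force: [0.4, 0.1, 0.2]
width: 0.104
t 21.58 tcp [ 484.27 -223.09  105.  ] xang 73.57 w 0.104 F [0.4 0.1 0.2] M [-0.   -0.03 -0.03] q [-0.48  0.11  2.03 -0.    1.   -1.76]
shift cm [ 0.009 -0.009  1.5  ]
rot deg [0.   0.09 0.21]
```

View pics/side14.png

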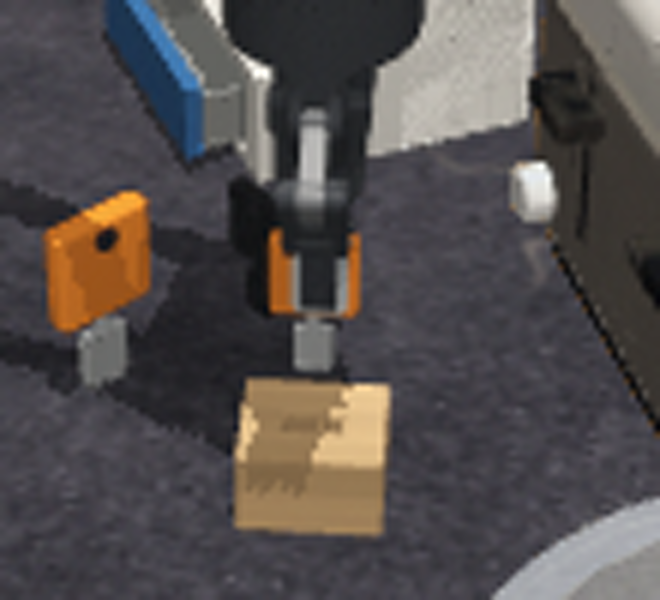

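```bash
python3 -m crank '[[0,0,0.6,0,0,0,0],[0,0,0.8,0,0,0,0],[0,0,0.5,0,0,0,0],[0,0,0.4,0,0,0,0],[0,0,0.4,0,0,0,0],[0,0,0.4,0,0,0,0],[0,0,0.2,0,0,0,0],[0,0,0,0,0,0,0]]' 90; python3 f.py
```

```text
t: 22.3
tcp_pos: [483.6, -223.5, 71.2]
tool_rot: [[0.284, 0.959, -0.002], [0.959, -0.284, -0.001], [-0.001, -0.001, -1.0]]
contact_force: [0.3, 0.3, -0.6]
width: 0.1
t 22.30 tcp [ 483.61 -223.46   71.17] xang 73.49 w 0.100 F [ 0.3  0.3 -0.6] M [0.   0.06 0.02] q [-0.48  0.15  2.06 -0.    0.93 -1.76]
shift cm [32.667 -1.664 -2.326]
rot deg [-14.83   3.43 -25.55]
tool-frame F [0.33450416 0.17603531 0.59040053] M [ 0.05847903 -0.01349851 -0.017895  ]
```

```bash
python3 -m crank '[[0,0,0.4,0,0,0,0],[0,0,0.6,0,0,0,0],[0,0,0.6,0,0,0,0],[0,0,0.4,0,0,0,0],[0,0,0.2,0,0,0,0],[0,0,0.1,0,0,0,0],[0,0,0,0,0,0,0],[0,0,0,0,0,0,0]]' 90; python3 f.py
```

```text
t: 22.97
tcp_pos: [484.2, -223.7, 49.0]
tool_rot: [[0.284, 0.959, -0.0], [0.959, -0.284, -0.002], [-0.002, 0.0, -1.0]]
contact_force: [-0.0, 0.3, -1.0]
width: 0.1
t 22.97 tcp [ 484.19 -223.7    48.97] xang 73.50 w 0.100 F [-0.   0.3 -1. ] M [ 0.01  0.04 -0.01] q [-0.48  0.19  2.07 -0.    0.89 -1.76]
shift cm [32.67  -1.718 -4.556]
rot deg [-14.76   3.46 -25.54]
tool-frame F [ 0.24286743 -0.12232477  1.04600243] M [ 0.04043194 -0.00456935  0.01445099]
```

```bash
python3 -m crank '[[0,0,0.1,0,0,0,0],[0,0,0.1,0,0,0,0],[0,0,0.1,0,0,0,0],[0,0,0,0,0,0,0]]' 90; python3 f.py;  python3 -m crank '[[0,0,0.05,0,0,0,0],[0,0,0.05,0,0,0,0],[0,0,0,0,0,0,0]]'; python3 f.py
```

```text
t: 23.3
tcp_pos: [484.0, -223.6, 45.8]
tool_rot: [[0.284, 0.959, -0.001], [0.959, -0.284, -0.001], [-0.002, -0.0, -1.0]]
contact_force: [-0.5, -0.4, -0.7]
width: 0.101
t 23.30 tcp [ 483.97 -223.65   45.8 ] xang 73.50 w 0.101 F [-0.5 -0.4 -0.7] M [ 0.02 -0.04 -0.01] q [-0.48  0.19  2.07 -0.    0.88 -1.76]
shift cm [32.67  -1.699 -4.871]
rot deg [-14.77   3.45 -25.54]
tool-frame F [-0.5367191  -0.31044854  0.73324001] M [-0.02728437  0.03124582  0.00851636]
t: 23.55
tcp_pos: [484.1, -223.7, 45.3]
tool_rot: [[0.284, 0.959, -0.0], [0.959, -0.284, -0.002], [-0.002, 0.0, -1.0]]
contact_force: [-1.3, 0.6, 2.9]
width: 0.098
t 23.55 tcp [ 484.13 -223.67   45.3 ] xang 73.50 w 0.098 F [-1.3  0.6  2.9] M [ 0.12  0.27 -0.  ] q [-0.48  0.19  2.07 -0.    0.88 -1.76]
shift cm [32.668 -1.713 -4.921]
rot deg [-14.76   3.45 -25.54]
tool-frame F [ 0.19041916 -1.42183528 -2.9324957 ] M [0.29195577 0.03450744 0.00209357]
```

```bash
python3 -m crank '[[0,0,0,0,0,0,1.5],[0,0,0,0,0,0,2.5],[0,0,0,0,0,0,3.5],[0,0,0,0,0,0,4],[0,0,0,0,0,0,4],[0,0,0,0,0,0,4]]' 40; python3 -m crank '[[0,0,-0.5,0,0,0,4],[0,0,-1.5,0,0,0,4],[0,0,-2.5,0,0,0,4],[0,0,-3,0,0,0,4],[0,0,-3,0,0,0,4],[0,0,-3,0,0,0,4],[0,0,-2,0,0,0,4],[0,0,-0.5,0,0,0,4],[0,0,0,0,0,0,4]]'; python3 - <<'E'
from h import *
p=ctrl.camera("side"); save(p,"side15.png",(130,290,220,400),4); print(ctrl.state()["t"])
p=ctrl.camera("side"); save(p,"side15f.png")
p=ctrl.camera("top"); save(p,"top15.png")
E
```

```text
t: 24.05
tcp_pos: [484.1, -223.7, 44.8]
tool_rot: [[0.284, 0.959, -0.0], [0.959, -0.284, -0.002], [-0.002, 0.0, -1.0]]
contact_force: [0.4, 0.5, -0.1]
width: 0.469
t: 24.8
tcp_pos: [485.5, -224.1, 207.5]
tool_rot: [[0.284, 0.959, 0.004], [0.959, -0.284, -0.004], [-0.003, 0.005, -1.0]]
contact_force: [-0.1, -1.0, 0.0]
width: 0.467
24.85
```

View pics/side15.png

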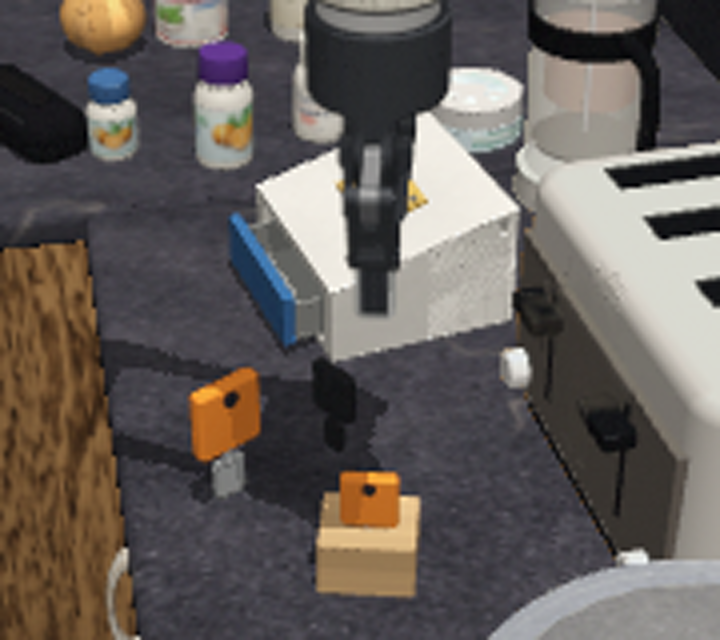

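View pics/side15f.png

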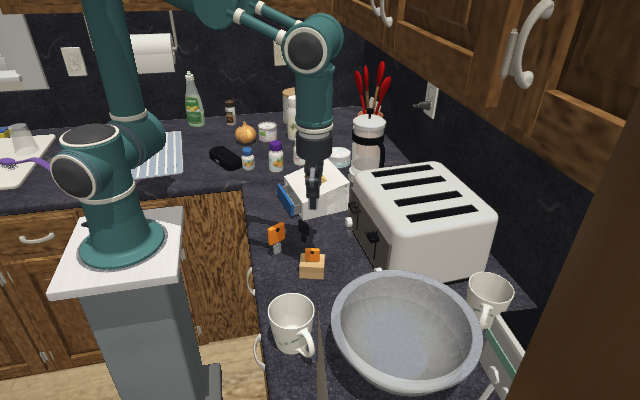

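```bash
python3 -c "
from workcell import ctrl
print(ctrl.state()['t'],ctrl.state()['contact_force']); print(ctrl.close_job())"
```

```text
24.95 [-0.04653195  0.27968488  0.06741199]
the job is handed in; nothing more can be done
None
```

The box is unlocked with its drawer standing open, and the key is back upright in its stand. I handed the job in at 24.95 s.

**What I did:**
- **Key:** I took the smaller orange key from the stand and seated it in the keyhole until its head met the plate at about 15 N.
- **Opening:** I turned it clockwise about 91°. The turning moment rose sharply to about 0.63 N m there, which I took as the stop. The drawer was already out in the picture just before that.
- **Home:** I turned back past home until the moment rose again to about 0.43 N m, about 17° beyond home. I then took out the play and drew the key out without resistance.
- **Return:** I lowered the key into the stand until its head rested on the block, about 3 N, then let go and moved up clear.

**Last checks:** In the last side picture the key stands in its block as it did at the start and the drawer is open. The neighbouring things that show there look undisturbed. The robot is touching nothing, with forces under 0.3 N. A picture taken just after drawing the key out shows the keyhole slot in line up the slope again.

**What disagreed or could not be checked directly:**
- **Cameras:** The two cameras disagreed by 3–5 mm on the box position. I lined the key up by comparing its tip and the slot in the same picture.
- **Barrel angle:** There is no direct reading. The two stops came out 107° apart, about 9° more than the barrel travel plus play explains. I put that down to give in the grip.

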